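# Change over the specimen blocks on the comparison stage and lock its collar

### The arm

A 6-joint arm with a two-finger parallel gripper is mounted at the origin on a cart in front of the work surface, level with it; the furniture and walls round the work are solid. World frame = base frame: x ahead of the robot, y to its left, z up, the work surface at z = 0. Lengths are in m, angles in rad, forces in N, time in s.
With the tool pointing down it reaches from about 0.35 to 0.875 m from the base axis. Payload 4.2 kg.
Tool frame: the origin (TCP) lies at the centre of the arm's flange, where the gripper is bolted on; the fingertips stand 182 mm ahead of it and the grasp point (between the pads) lies 164 mm ahead of it (tip_reach is the distance from the TCP to the fingertips, in m); z points along the fingers, y is the line along which they close (so a half turn about z gives the same grasp; the last joint's range is limited). The gripper opens to 87 mm and grips with 3 to 60 N. Pads are 19 mm wide; open, the fingers measure 117 mm over their backs; the gripper's body (75 mm by 190 mm) begins 51 mm behind the grasp point.
Start: joints at [-1.004, 0.385, 0.008, 0, -1.194, -0.259], TCP at [0.189, -0.596, 0.405] pointing down, gripper open.
Joint ranges: [-3.14, 3.14], [-1.21, 2.06], [-1.07, 1.41], [-3.16, 2.05], [-2.99, -0.16], [-3.1, 3.1]. Speed limits (rad/s): [2.79, 2.79, 3.14, 3.14, 3.14, 3.14].

### API

Orientations are given as [roll, pitch, yaw] about the fixed x, y, z axes, in that order (R = Rz(yaw) Ry(pitch) Rx(roll)).
In Python, from plant import * gives the robot as it stands.
- The arm moves only by the shell command python3 -m pendant 'ROWS' [FORCE]. ROWS is JSON, a list of rows, each an object with "dp": the shift along the tool's x, y, z in m, a list of three; "roll": the turn about the tool's z in rad; "hand": the gripper's target within -1 to 1 (shut at 1, half-way at 0, fully open at -1). A call has 1 to 10 rows; each row shifts and turns the commanded pose from where the row before left it, along the tool's axes as they then stand; what a row does not reach is not made up. A row lasts 1/12 s, in which the tool goes at most 41.7 mm and 7.16 degrees, less where a joint would pass 70% of its speed; a pose out of reach is approached as far as the arm can. A call with a gripper value outside its range is refused whole. The fingers move at their own pace and stop on an object; FORCE is the grip in N (left out, the last holds). Time passes only in rows, so rows that do not move let the fingers close. It gives the time, the measured TCP pose, the force, the opening and the grip force at its end, in the units of the state.
- observe(): the state, without advancing time (a new reading comes with each control period).
- capture(name): name is "scene" or "top" or "wrist"; returns a dict with "frame" (400x640x3 uint8, red, green, blue), "fx", "fy", "cx", "cy" (pixels), "R" (3x3) and "t" (3): a world point X has camera coordinates R X + t; the wrist camera has in their place "mount" (4x4, takes a point from camera to tool coordinates, whose origin is the TCP and whose axes are the flange's). Camera axes: x right, y down, z forward; pixel columns grow to the right and rows downward; lengths in m; the calibration is good to about 2 mm. The wrist camera is an equidistant fisheye: a pixel r from the principal point sees the ray r / f radians off the axis. A picture is of the moment at which its call begins: read the wrist's pose just before it. There is no depth.
- hand_in(): hands the job in; it is judged then, once.
The state is a dict: "clock": time; "joint_pos": joint angles; "joint_velocities": joint speeds; "joint_torque": joint torques, N m; "eef_pos": TCP position; "ee_rot": TCP orientation; "wrist_force": force on the tool from outside, world axes, zero at the start; "torque": the same for the moment, N m; "width": opening from 0.0 (shut) to 1.0 (fully open); "grip_force": force on a finger pad.
Only numpy, scipy, OpenCV 4.12 (cv2) and the standard library are available. Lean on these libraries where they do the work, as an engineer would, in place of code of your own. Each camera call takes 0.05 s, during which the arm holds its last target. There are 200 camera calls.

### The job

Change over the round comparison stage: turn its black knurled lock collar back to the open mark, slide every finished specimen block out from under its lip and stand it on the black foam pad; then put every block waiting on the mat into a pocket of its own, slid fully home with its low toe under the overhanging lip. With all of them home, turn the collar to its locked mark so that the lobes stand over them; leave the loupe, the pin jar and the brass cylinder where they are.

Things in the scene. Friction and masses are not known exactly. Their poses are not given: they have to be found in the camera images.
- done_1_centre (a point): finished block, in a pocket at the start: aluminium block. Base 30 (x) by 46 (y) by 10 mm high; body on it 28 mm wide, y -10 to +16, 24 mm high. +y end: low bare toe, y +16 to +23, 10 mm high. -y end: narrow lug with a black screw, y -22 to -14, 15 mm high. Point: mid base, 12 mm above underside. Grip across x at y = -4; about 0.1 kg. 
- done_2_centre (a point): finished block, in a pocket at the start: aluminium block. Base 30 (x) by 46 (y) by 10 mm high; body on it 28 mm wide, y -10 to +16, 24 mm high. +y end: low bare toe, y +16 to +23, 10 mm high. -y end: narrow lug with a black screw, y -22 to -14, 15 mm high. Point: mid base, 12 mm above underside. Grip across x at y = -4; about 0.1 kg. 
- done_3_centre (a point): finished block, in a pocket at the start: aluminium block. Base 30 (x) by 46 (y) by 10 mm high; body on it 28 mm wide, y -10 to +16, 24 mm high. +y end: low bare toe, y +16 to +23, 10 mm high. -y end: narrow lug with a black screw, y -22 to -14, 15 mm high. Point: mid base, 12 mm above underside. Grip across x at y = -4; about 0.1 kg. 
- new_1_centre (a point): waiting block, on the mat left of the stage (may be absent): aluminium block. Base 30 (x) by 46 (y) by 10 mm high; body on it 28 mm wide, y -10 to +16, 24 mm high. +y end: low bare toe, y +16 to +23, 10 mm high. -y end: narrow lug with a black screw, y -22 to -14, 15 mm high. Point: mid base, 12 mm above underside. Grip across x at y = -4; about 0.1 kg. 
- new_2_centre (a point): waiting block, on the mat left of the stage (may be absent): aluminium block. Base 30 (x) by 46 (y) by 10 mm high; body on it 28 mm wide, y -10 to +16, 24 mm high. +y end: low bare toe, y +16 to +23, 10 mm high. -y end: narrow lug with a black screw, y -22 to -14, 15 mm high. Point: mid base, 12 mm above underside. Grip across x at y = -4; about 0.1 kg. 
- new_3_centre (a point): waiting block, on the mat left of the stage (may be absent): aluminium block. Base 30 (x) by 46 (y) by 10 mm high; body on it 28 mm wide, y -10 to +16, 24 mm high. +y end: low bare toe, y +16 to +23, 10 mm high. -y end: narrow lug with a black screw, y -22 to -14, 15 mm high. Point: mid base, 12 mm above underside. Grip across x at y = -4; about 0.1 kg. 
- seat_a (a point): where the centre of a block lies when home in this pocket; deck 12 mm below; axes as the block's: y outward from the collar's axis (77 mm off), z up. All pockets alike: back wall at y +23; lip over y +17.5 to the wall, underside 12.5, top 19.5 mm above deck; 35 mm between side cheeks, which begin at y +18.
- seat_b (a point): as seat_a, second pocket. To load any pocket: set the block flat on the deck, turned as the seat (toe to +y) but its centre 14 to 16 mm nearer the collar (y -14 to -16), then slide it along +y till its toe stops at the back wall. To unload: slide it 14 mm along -y, then lift.
- seat_c (a point): as seat_a, third pocket. The deck between collar and pockets is bare and flat; blocks slide on it freely while the collar is open.
- lock_collar (a joint): angle of the black knurled collar, growing CLOCKWISE seen from above. 0: open mark (white index line at the cap's white tick; lobes midway between pockets). 1.05: locked mark (line at the red tick; lobes over the blocks' lugs). Stops at -0.06 and 1.12; stays put; 0.1 N m turns it. A block over 4 mm from home stops a lobe.
- collar_top (a point): centre of the collar's top face, 53.5 mm above the deck; turns with the collar, z up. Knurled grip 54 mm in diameter, from the top down 25 mm; grip across it from above at any yaw. Three lobes 14 mm wide reach 63 mm from the axis, their tops 31 mm and undersides 37 mm below this point.
- pad_top (a point): centre of the top of the fixed black foam pad: two foam rests pushed together, 236 mm along this point's x by 120 mm along y, top 28 mm above the mat, at the right of the stage; z up
- stage: the fixed round comparison stage, 242 mm in diameter; origin at the centre of its underside, on the 3 mm mat (mat top at z = 0.003); its flat aluminium deck is 18 mm above the origin; three pockets 120 degrees apart, facing inward
- loupe_centre (a point): bystander: small folding loupe, 26x34x16 mm, lying on the mat; this is its centre
- pin_jar_centre (a point): bystander: small glass jar of lock pins with a black cap, 44 mm in diameter, 48 mm high; this is its centre
- brass_cylinder_centre (a point): bystander: brass lock cylinder standing on end, 30 mm in diameter, 70 mm high; this is its centre
There are look-alikes about, which are no part of the job. Leave any purple or turquoise look-alike of the part that bears new_3_centre alone. What is shaped like the part that bears done_2_centre but blue or pink is not meant.

How it is judged:
By the outcome, as a careful person would: the job done as asked, in the order asked, and still so for the second after the job is handed in, with the robot touching nothing.
Of new_1, new_2, new_3 only 2 to 3 are there at a start; the rules pass over those that are not, and their reading is None.
At some moment in a run one of new_1, new_2, new_3 may be knocked a few centimetres aside while the robot is not near it.
It also fails if it takes over 208 s, if anything falls off the work surface, if the arm or the gripper's body presses on something with over 40 N, if the wrist force passes 120 N, or if a joint passes its speed limit or range.

## Working session

There is one attempt and no reset: what is moved stays moved. The work goes in short steps, Python scripts to look and compute and a shell command to move; the robot and the scene stay as the last step left them, time stands still between calls to the robot, and variables do not carry over. Pictures are saved under pics/ and viewed, at most 14 in all, crops included, and the job is handed in when it is done.

```bash
mkdir -p pics; ls; cat > h.py <<'E'
from plant import *
import numpy as np, cv2
def snap(n,fn):
    c=capture(n); cv2.imwrite('pics/'+fn,c['frame'][:,:,::-1]); np.savez('pics/'+fn+'.npz',**{k:v for k,v in c.items()}); return c
def ray(c,u,v,z):
    R=np.array(c['R']);t=np.array(c['t']);o=-R.T@t
    d=R.T@np.array([(u-c['cx'])/c['fx'],(v-c['cy'])/c['fy'],1]); s=(z-o[2])/d[2]; return o+s*d
def proj(c,X):
    p=np.array(c['R'])@np.array(X)+np.array(c['t']); return np.array([c['fx']*p[0]/p[2]+c['cx'],c['fy']*p[1]/p[2]+c['cy']])
E
python3 - <<'E'
from h import *
s=observe(); print(s)
a=snap('top','t0.png');b=snap('scene','s0.png')
for c in(a,b): print(c['fx'],c['cx'],c['cy'],-np.array(c['R']).T@c['t'])
E
```

```text
pics
{'clock': 0.0, 'joint_pos': array([-1.00438905e+00,  3.85514049e-01,  6.61534763e-03, -5.00114422e-04,
       -1.19400510e+00, -2.58606827e-01]), 'joint_velocities': array([ 9.69312794e-05, -4.35745674e-04,  1.34963365e-03, -1.58393176e-03,
       -1.30025351e-03,  5.47583645e-04]), 'joint_torque': array([-1.02302089e-03, -3.90663779e+01,  1.87405622e+01,  4.21989217e+00,
        1.09836206e-02, -2.03687900e-04]), 'eef_pos': array([ 0.18932021, -0.59540586,  0.40368058]), 'ee_rot': array([ 3.13943639e+00, -8.97715305e-05, -2.83397661e+00]), 'wrist_force': array([ 0.4944951 , -0.8187331 ,  0.08911048]), 'torque': array([ 0.02333151, -0.01689409,  0.0223919 ]), 'grip_force': 0.0, 'width': 0.9976067180010465}
448.0742236587777 320.025550170805 201.44368892092973 [ 0.34292719 -0.00541799  1.04628313]
440.27852702606543 322.5103434710171 202.06186406844472 [0.08907609 0.85667719 0.70282396]
```

View pics/t0.png

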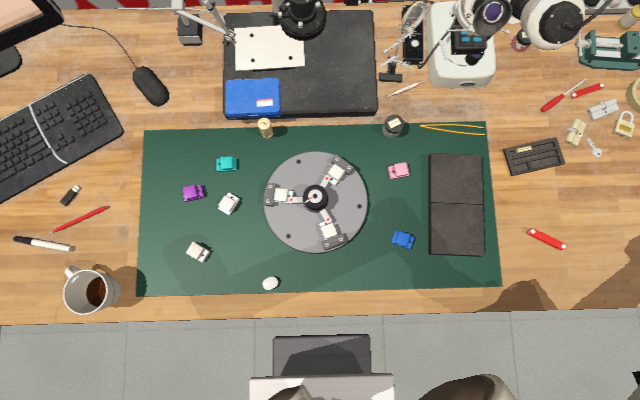

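View pics/s0.png

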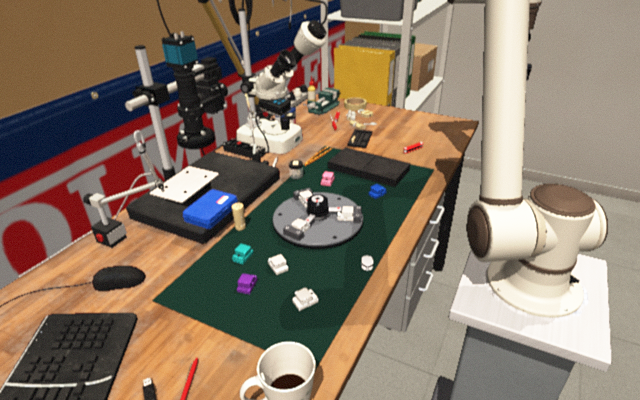

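The top view shows the stage at (316,200). The done blocks are at (284,195), (337,172) and (328,233), and the collar is at (316,198). The candidate white blocks on the mat are (229,203) and (198,252). The look-alikes are purple (193,192), turquoise (226,163), pink (399,171) and blue (403,239). The loupe is at (271,283). I choose the two bare aluminium blocks on the left and the three on the stage, and check them in a crop.

```bash
python3 - <<'E'
from h import *
f=cv2.imread('pics/t0.png')
a=cv2.resize(f[145:260,258:376],None,fx=5,fy=5,interpolation=cv2.INTER_CUBIC)
cv2.imwrite('pics/c1.png',a)
c=np.load('pics/t0.png.npz')
hsv=cv2.cvtColor(f,cv2.COLOR_BGR2HSV)
# stage disc: pixels not green
for n,u,v,z in[('pad',429,154,.031),('pad',484,154,.031),('pad',485,255,.031),('pad',429,254,.031),('collar',316,198,.0745),('stage',316,202,.021)]:print(n,ray(c,u,v,z))
# white blocks
m=((hsv[:,:,1]<70)&(hsv[:,:,2]>110)).astype(np.uint8); 
n,l,st,ce=cv2.connectedComponentsWithStats(m[145:280,150:258])
for i in range(1,n):
    if st[i,4]>40: print('mat',ce[i]+[150,145],st[i],ray(c,*(ce[i]+[150,145]),.02))
E
```

```text
pad [ 0.64371407 -0.26796756  0.031     ]
pad [ 0.64001907 -0.39723628  0.031     ]
pad [ 0.40397771 -0.37663919  0.031     ]
pad [ 0.40975301 -0.25073007  0.031     ]
collar [5.37009191e-01 3.70380632e-04 7.45000000e-02]
stage [0.53819693 0.00093766 0.021     ]
mat [203.07054924 239.48153409] [   0   46  108   89 8448] [0.45815041 0.2624434  0.02      ]
```

View pics/c1.png

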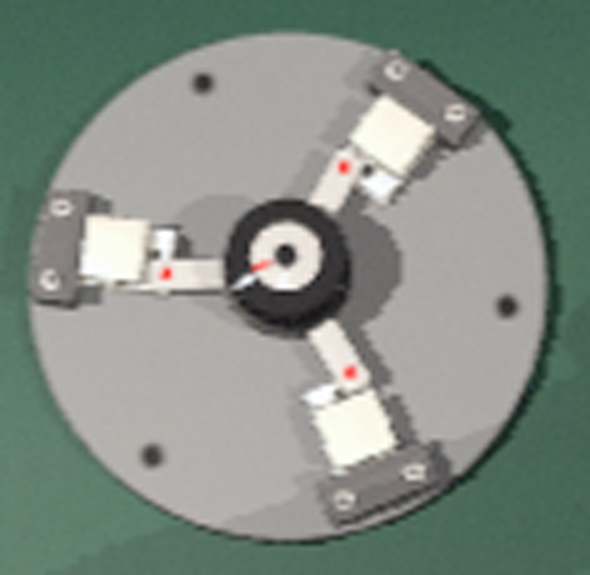

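The crop confirms three white done blocks: left (115,248), upper right (390,135) and lower (355,425). The lobes with red dots lie over the lugs, and the white index line is at (243,282). The next step is to move over the stage for a close wrist view.

```bash
R='{"dp":[-0.0256,0.0231,-0.0025],"roll":0,"hand":-1}'
python3 -m pendant '[{"dp":[-0.0256,0.0231,-0.0025],"roll":0,"hand":-1},{"dp":[-0.0256,0.0231,-0.0025],"roll":0,"hand":-1},{"dp":[-0.0256,0.0231,-0.0025],"roll":0,"hand":-1},{"dp":[-0.0256,0.0231,-0.0025],"roll":0,"hand":-1},{"dp":[-0.0256,0.0231,-0.0025],"roll":0,"hand":-1},{"dp":[-0.0256,0.0231,-0.0025],"roll":0,"hand":-1},{"dp":[-0.0256,0.0231,-0.0025],"roll":0,"hand":-1},{"dp":[-0.0256,0.0231,-0.0025],"roll":0,"hand":-1},{"dp":[-0.0256,0.0231,-0.0025],"roll":0,"hand":-1},{"dp":[-0.0256,0.0231,-0.0025],"roll":0,"hand":-1}]' 15 >/dev/null
python3 -m pendant '[{"dp":[-0.0256,0.0231,-0.0025],"roll":0,"hand":-1},{"dp":[-0.0256,0.0231,-0.0025],"roll":0,"hand":-1},{"dp":[-0.0256,0.0231,-0.0025],"roll":0,"hand":-1},{"dp":[-0.0256,0.0231,-0.0025],"roll":0,"hand":-1},{"dp":[-0.0256,0.0231,-0.0025],"roll":0,"hand":-1},{"dp":[-0.0256,0.0231,-0.0025],"roll":0,"hand":-1},{"dp":[-0.0256,0.0231,-0.0025],"roll":0,"hand":-1},{"dp":[-0.0256,0.0231,-0.0025],"roll":0,"hand":-1},{"dp":[-0.0256,0.0231,-0.0025],"roll":0,"hand":-1},{"dp":[-0.0256,0.0231,-0.0025],"roll":0,"hand":-1}]'
python3 -m pendant '[{"dp":[0,0,0],"roll":-0.105,"hand":-1},{"dp":[0,0,0],"roll":-0.105,"hand":-1},{"dp":[0,0,0],"roll":-0.105,"hand":-1},{"dp":[0,0,0],"roll":-0.105,"hand":-1},{"dp":[0,0,0],"roll":-0.105,"hand":-1},{"dp":[0,0,0],"roll":-0.105,"hand":-1},{"dp":[0,0,0],"roll":-0.105,"hand":-1},{"dp":[0,0,0],"roll":0,"hand":-1},{"dp":[0,0,0],"roll":0,"hand":-1},{"dp":[0,0,0],"roll":0,"hand":-1}]'
cat >> h.py <<'E'
from scipy.spatial.transform import Rotation as Ro
def wsnap(fn):
    s=observe(); c=capture('wrist'); cv2.imwrite('pics/'+fn,c['frame'][:,:,::-1])
    np.savez('pics/'+fn+'.npz',p=s['eef_pos'],e=s['ee_rot'],**c); return dict(p=s['eef_pos'],e=s['ee_rot'],**c)
def wload(fn): return dict(np.load('pics/'+fn+'.npz'))
def wT(c):
    T=np.eye(4);T[:3,:3]=Ro.from_euler('xyz',c['e']).as_matrix();T[:3,3]=c['p'];return T@np.array(c['mount'])
def wray(c,u,v,z):
    T=wT(c);a=(u-c['cx'])/c['fx'];b=(v-c['cy'])/c['fy'];r=np.hypot(a,b)+1e-12
    d=T[:3,:3]@np.array([a/r*np.sin(r),b/r*np.sin(r),np.cos(r)]);o=T[:3,3];return o+d*(z-o[2])/d[2]
def wproj(c,X):
    T=wT(c);p=T[:3,:3].T@(np.array(X)-T[:3,3]);q=np.hypot(p[0],p[1])+1e-12;r=np.arctan2(q,p[2])
    return np.array([c['cx']+c['fx']*r*p[0]/q,c['cy']+c['fy']*r*p[1]/q])
def plan(x,y,z,yaw=None):
    "tool-frame shift from the measured pose; then roll"
    s=observe();p=s['eef_pos'];w=s['ee_rot'][2];d=np.array([x,y,z])-p
    print('at',p.round(4),'yaw',round(w,4),'| dp',[round(np.cos(w)*d[0]+np.sin(w)*d[1],4),round(np.sin(w)*d[0]-np.cos(w)*d[1],4),round(-d[2],4)],
      'roll', None if yaw is None else round((w-yaw+np.pi)%(2*np.pi)-np.pi,4))
E
python3 - <<'E'
from h import *
c=wsnap('w1.png'); print(c['fx'],c['cx'],c['cy'],c['mount']); print(c['p'],c['e'])
print(wproj(c,[.537,0,.0745]))
E
```

```text
clock: 1.77
eef_pos: [0.5377, 0.0015, 0.4546]
ee_rot: [3.141, -0.001, -2.834]
wrist_force: [0.5, -0.1, -0.6]
width: 0.999
grip_force: 0.0
clock: 2.6
eef_pos: [0.5373, -0.0002, 0.4545]
ee_rot: [3.141, -0.0, -2.101]
wrist_force: [-0.9, -0.4, -0.8]
width: 1.0
grip_force: 0.0
309.70691628693146 316.84936913182975 196.7299465316929 [[ 8.36640653e-04 -9.66821623e-01 -2.55451071e-01  6.92037669e-02]
 [ 9.99999565e-01  9.14114790e-04 -1.84558457e-04 -1.56026894e-04]
 [ 4.11946709e-04 -2.55450805e-01  9.66821967e-01  1.95618792e-02]
 [ 0.00000000e+00  0.00000000e+00  0.00000000e+00  1.00000000e+00]]
[ 5.37269951e-01 -2.04873351e-04  4.54507712e-01] [ 3.14111798e+00 -2.93944336e-04 -2.10110696e+00]
[317.18933111 175.6016635 ]
```

View pics/w1.png

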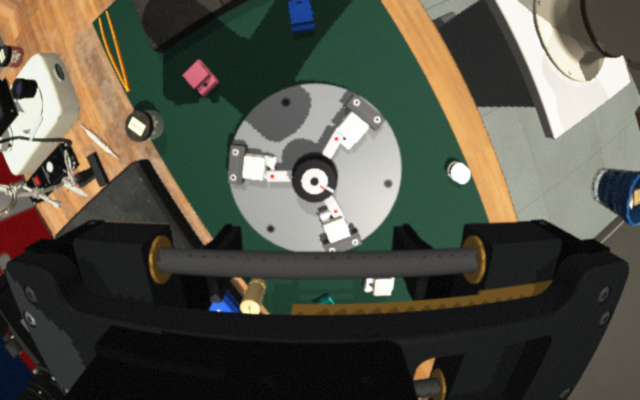

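```bash
python3 - <<'E'
from h import *
f=cv2.imread('pics/w1.png');c=wload('w1.png')
cv2.imwrite('pics/c2.png',cv2.resize(f[78:258,225:405],None,fx=3.3,fy=3.3,interpolation=cv2.INTER_CUBIC))
h=cv2.cvtColor(f,cv2.COLOR_BGR2HSV)
# stage ellipse: grey vs green
g=((h[:,:,0]>60)&(h[:,:,0]<100)&(h[:,:,1]>70)).astype(np.uint8)
ns=(1-g); ns[:,:215]=0;ns[:,410:]=0;ns[262:]=0;ns[:70]=0
cn=max(cv2.findContours(ns,0,1)[0],key=cv2.contourArea)[:,0]
P=np.array([wray(c,u,v,.021)[:2] for u,v in cn])
from scipy.optimize import least_squares
r=least_squares(lambda q:np.hypot(P[:,0]-q[0],P[:,1]-q[1])-q[2],[.537,0,.121],loss='soft_l1',f_scale=.001);print('stage',r.x)
def comps(m,lo,hi,z,name):
    n,l,s,ce=cv2.connectedComponentsWithStats(m.astype(np.uint8))
    for i in range(1,n):
        u,v=ce[i]
        if lo<=s[i,4]<=hi and 225<u<405 and 78<v<258:
            X=wray(c,u,v,z)[:2]; d=X-r.x[:2]
            print(name,ce[i].round(1),s[i,4],X.round(4),'rad',np.hypot(*d).round(4),'ang',np.degrees(np.arctan2(d[1],d[0])).round(1))
comps((h[:,:,1]>120)&((h[:,:,0]<10)|(h[:,:,0]>170)),2,60,.0435,'red')
comps((h[:,:,2]<70),10,120,.021,'hole')
comps((h[:,:,2]>185)&(h[:,:,1]<60),60,900,.045,'body')
comps((h[:,:,2]<60),300,5000,.0745,'collar')
E
```

```text
stage [0.54902227 0.01390234 0.13069744]
red [336.  138.5] 6 [ 0.4953 -0.0242] rad 0.0658 ang -144.7
red [271.7 176. ] 7 [ 0.591  -0.0243] rad 0.0568 ang -42.3
red [323. 188.] 3 [0.5417 0.0231] rad 0.0117 ang 128.3
red [335.2 210.8] 6 [0.5434 0.0581] rad 0.0446 ang 97.3
hole [285.4 101.8] 58 [ 0.5279 -0.0987] rad 0.1145 ang -100.6
hole [314.1 181.2] 25 [0.5497 0.0135] rad 0.0008 ang -30.8
hole [322.3 208.1] 14 [0.5593 0.0523] rad 0.0397 ang 75.1
hole [270.2 228.5] 18 [0.6392 0.0412] rad 0.0943 ang 16.9
hole [353.4 230.6] 20 [0.5377 0.1043] rad 0.0911 ang 97.1
hole [325.1 240.8] 22 [0.5805 0.0973] rad 0.0892 ang 69.3
body [262.3 169.1] 886 [ 0.5964 -0.0385] rad 0.0706 ang -47.9
body [314.8 181.1] 477 [0.5461 0.0096] rad 0.0052 ang -123.8
body [314.  232.7] 337 [0.583  0.0702] rad 0.0658 ang 58.9
collar [310.4 171.3] 867 [ 0.5413 -0.0085] rad 0.0237 ang -108.9
```

View pics/c2.png

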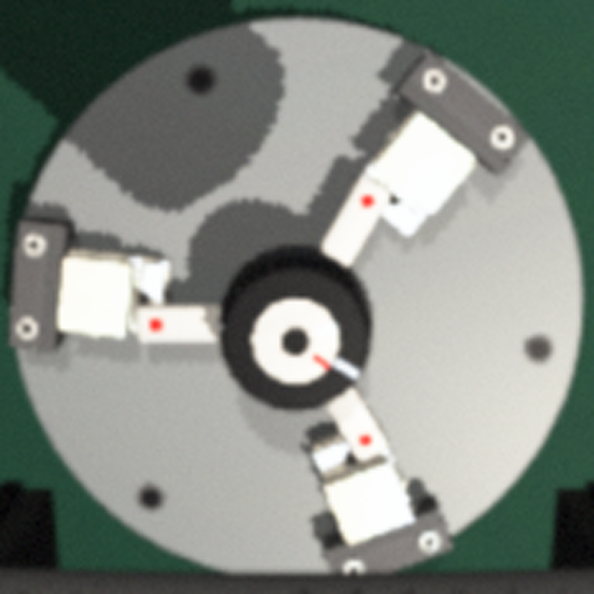

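```bash
cat > m.py <<'E'
from h import *
c=wload('w1.png')
W=lambda x,y,z: wray(c,225+(x+.5)/3.3-.5,78+(y+.5)/3.3-.5,z)[:2]
H=[W(*p,.021) for p in[(201,79),(539,348),(151,497)]]
a,b,d=H
A=2*np.array([b-a,d-a]);o=np.linalg.solve(A,[b@b-a@a,d@d-a@a]);print('centre',o.round(4),'r',np.hypot(*(a-o)).round(4))
ang=lambda X:np.degrees(np.arctan2(*(X-o)[::-1])).round(1)
print('holes',[ang(x) for x in H])
print('collar',W(295,341,.0745).round(4))
for p,q in[((434,80),(502,137)),((34,245),(27,328)),((430,542),(353,570))]:
    P,Q=W(*p,.0405),W(*q,.0405);m=(P+Q)/2;n=Q-P;print('lip mid',m.round(4),'rad',np.hypot(*(m-o)).round(4),'ang',ang(m),'sep',np.hypot(*n).round(4),'normal',(np.degrees(np.arctan2(n[0],-n[1]))%180).round(1))
for p in[(367,201),(155,324),(364,440)]:
    X=W(*p,.0435);print('dot',np.hypot(*(X-o)).round(4),ang(X))
print('white line',ang(W(352,372,.0745)),ang(W(336,363,.0745)),'red',ang(W(322,362,.0745)))
for p in[(424,160),(96,295),(368,504)]:
    X=W(*p,.045);print('body',np.hypot(*(X-o)).round(4),ang(X))
t=np.load('pics/t0.png.npz')
for u,v in[(203,83),(507,306),(152,456)]: X=ray(t,258+(u+.5)/5-.5,145+(v+.5)/5-.5,.021)[:2];print('top hole',X.round(4),ang(X),np.hypot(*(X-o)).round(4))
X=ray(t,258+(286.5)/5-.5,145+(255.5)/5-.5,.0745);print('top collar',X)
E
python3 m.py
```

```text
centre [0.5429 0.0032] r 0.1031
holes [np.float64(-98.5), np.float64(141.5), np.float64(21.5)]
collar [0.5435 0.0037]
lip mid [ 0.4434 -0.0359] rad 0.1068 ang -158.6 sep 0.0343 normal 21.1
lip mid [ 0.6272 -0.0632] rad 0.1073 ang -38.2 sep 0.0339 normal 141.8
lip mid [0.5592 0.1098] rad 0.1079 ang 81.3 sep 0.0346 normal 81.1
dot 0.0547 -150.0
dot 0.0555 -30.0
dot 0.055 89.1
white line 118.6 118.1 red 107.6
body 0.0801 -157.7
body 0.0793 -38.8
body 0.0803 80.9
top hole [0.6378 0.0405] 21.5 0.102
top hole [ 0.5264 -0.0988] -99.2 0.1033
top hole [0.461  0.0673] 141.9 0.104
top collar [0.54250023 0.00288417 0.0745    ]
```

Both views agree: the stage centre is (0.543, 0.003), the seats are at -158.5°, -38.5° and 81.5°, and the collar is at about 0.9 rad. I'll descend, grip the collar and turn it CCW.

```bash
python3 -c "
from h import *
plan(.543,.003,.2345)"
```

```text
at [ 5.373e-01 -2.000e-04  4.546e-01] yaw -2.1006 | dp [np.float64(-0.0057), np.float64(-0.0033), np.float64(0.2201)] roll None
```

```bash

python3 -m pendant '[{"dp":[-0.0057,-0.0033,0.03],"roll":0,"hand":-1},{"dp":[0,0,0.03],"roll":0,"hand":-1},{"dp":[0,0,0.03],"roll":0,"hand":-1},{"dp":[0,0,0.03],"roll":0,"hand":-1},{"dp":[0,0,0.03],"roll":0,"hand":-1},{"dp":[0,0,0.03],"roll":0,"hand":-1},{"dp":[0,0,0.02],"roll":0,"hand":-1},{"dp":[0,0,0.02],"roll":0,"hand":-1},{"dp":[0,0,0],"roll":0,"hand":-1}]'
python3 -m pendant '[{"dp":[0,0,0],"roll":0,"hand":1},{"dp":[0,0,0],"roll":0,"hand":1},{"dp":[0,0,0],"roll":0,"hand":1},{"dp":[0,0,0],"roll":0,"hand":1},{"dp":[0,0,0],"roll":0,"hand":1},{"dp":[0,0,0],"roll":0,"hand":1},{"dp":[0,0,0],"roll":0,"hand":1},{"dp":[0,0,0],"roll":0,"hand":1}]' 25
```

```text
clock: 3.4
eef_pos: [0.5416, 0.0027, 0.2308]
ee_rot: [3.135, -0.006, -2.101]
wrist_force: [-0.4, 0.1, 0.6]
width: 0.996
grip_force: 0.0
clock: 4.07
eef_pos: [0.543, 0.0032, 0.2355]
ee_rot: [-3.141, 0.001, -2.099]
wrist_force: [-1.4, 1.1, 5.7]
width: 0.611
grip_force: 25.0
```

```bash

python3 -m pendant '[{"dp":[0,0,0],"roll":-0.1,"hand":1},{"dp":[0,0,0],"roll":-0.1,"hand":1},{"dp":[0,0,0],"roll":-0.1,"hand":1},{"dp":[0,0,0],"roll":-0.1,"hand":1},{"dp":[0,0,0],"roll":-0.1,"hand":1},{"dp":[0,0,0],"roll":-0.1,"hand":1},{"dp":[0,0,0],"roll":-0.1,"hand":1},{"dp":[0,0,0],"roll":-0.1,"hand":1},{"dp":[0,0,0],"roll":-0.09,"hand":1},{"dp":[0,0,0],"roll":0,"hand":1}]'
python3 -m pendant '[{"dp":[0,0,0],"roll":0,"hand":1},{"dp":[0,0,0],"roll":0,"hand":-1},{"dp":[0,0,0],"roll":0,"hand":-1},{"dp":[0,0,0],"roll":0,"hand":-1},{"dp":[0,0,-0.02],"roll":0,"hand":-1},{"dp":[0,0,-0.03],"roll":0,"hand":-1},{"dp":[0,0,-0.03],"roll":0,"hand":-1},{"dp":[0,0,-0.04],"roll":0,"hand":-1},{"dp":[0,0,-0.02],"roll":0,"hand":-1},{"dp":[0,0,0],"roll":0,"hand":-1}]'
python3 -c "
from h import *
c=wsnap('w2.png')
uv=wproj(c,[.543,.003,.03]);print(uv,c['p'])
u,v=uv.astype(int)-[110,110];print(u,v)
cv2.imwrite('pics/c3.png',cv2.resize(cv2.imread('pics/w2.png')[max(v,0):v+220,u:u+220],None,fx=2.7,fy=2.7,interpolation=2))"
```

```text
clock: 4.9
eef_pos: [0.5428, 0.0033, 0.2355]
ee_rot: [3.141, 0.0, -1.205]
wrist_force: [-3.3, 2.4, 5.6]
width: 0.611
grip_force: 25.0
clock: 5.73
eef_pos: [0.5443, 0.0031, 0.3804]
ee_rot: [-3.13, -0.003, -1.208]
wrist_force: [0.7, 1.2, 0.3]
width: 0.997
grip_force: 0.0
[322.00870342 182.11638317] [0.54429468 0.00305002 0.38041841]
212 72
```

View pics/c3.png

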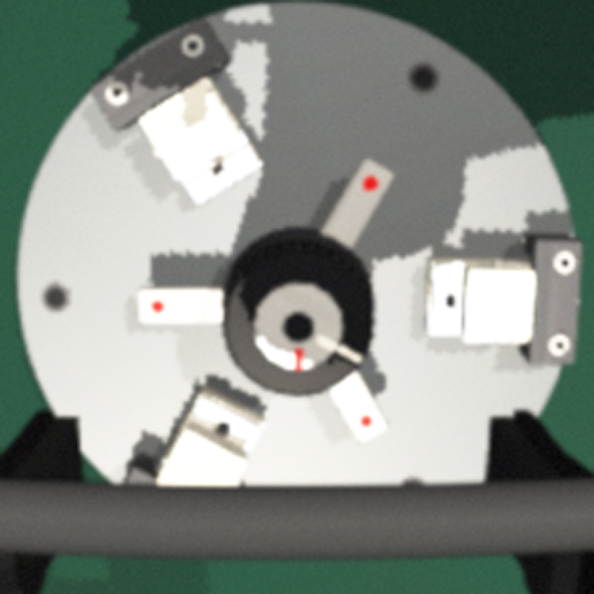

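The lobes now stand between the pockets, with red dots at (370,184), (157,307) and (366,421). I'll check the angle numerically.

```bash
python3 - <<'E'
from h import *
c=wload('w2.png')
W=lambda x,y,z: wray(c,212+(x+.5)/2.7-.5,72+(y+.5)/2.7-.5,z)[:2]
o=W(298,326,.0745);print('collar',o)
o=np.array([.543,.003])
o2=o
for n,L,z in[('hole',[(423,77),(56,297)],.021),('dot',[(370,184),(157,307),(366,421)],.0435),('bolt',[(192,45),(117,94),(564,262),(559,345)],.0405),('white',[(357,358),(325,341)],.0745),('red',[(298,360)],.0745)]:
  for p in L:
    X=W(*p,z);d=X-o;print(n,X.round(4),np.hypot(*d).round(4),np.degrees(np.arctan2(d[1],d[0])).round(1))
for a in(-158.5,-38.5,81.5):
    a=np.radians(a);u=np.array([np.cos(a),np.sin(a)]);print('grip at home',(o+.073*u).round(4),'seat',(o+.077*u).round(4),'slid grip',(o+.058*u).round(4))
plan(.5,0,.3,0)
E
```

```text
collar [0.54294123 0.00365021]
hole [ 0.5279 -0.0991] 0.1032 -98.4
hole [0.6389 0.0408] 0.1031 21.5
dot [ 0.5345 -0.0509] 0.0546 -99.0
dot [0.5945 0.0233] 0.0553 21.6
dot [0.5    0.0378] 0.0553 141.0
bolt [ 0.6166 -0.0769] 0.1086 -47.3
bolt [ 0.6375 -0.0496] 0.1081 -29.1
bolt [ 0.4495 -0.0518] 0.1084 -149.6
bolt [ 0.4367 -0.0197] 0.1087 -167.9
white [0.519  0.0071] 0.0243 170.4
white [0.532  0.0053] 0.0112 168.0
red [0.5384 0.0153] 0.0131 110.3
grip at home [ 0.4751 -0.0238] seat [ 0.4714 -0.0252] slid grip [ 0.489  -0.0183]
grip at home [ 0.6001 -0.0424] seat [ 0.6033 -0.0449] slid grip [ 0.5884 -0.0331]
grip at home [0.5538 0.0752] seat [0.5544 0.0792] slid grip [0.5516 0.0604]
at [0.5435 0.003  0.3774] yaw -1.2088 | dp [np.float64(-0.0126), np.float64(0.0417), np.float64(0.0774)] roll -1.2088
```

The open mark is reached within about 0.2°. Now seat B at -38.5°, where tool x is outward.

```bash

python3 -m pendant '[{"dp":[0,0,0],"roll":-0.1075,"hand":-0.15},{"dp":[0,0,0],"roll":-0.1075,"hand":-0.15},{"dp":[0,0,0],"roll":-0.1075,"hand":-0.15},{"dp":[0,0,0],"roll":-0.1075,"hand":-0.15},{"dp":[0,0,0],"roll":-0.1075,"hand":-0.15},{"dp":[0.036,0,0],"roll":0,"hand":-0.15},{"dp":[0.0366,0,0],"roll":0,"hand":-0.15},{"dp":[0,0,0.03],"roll":0,"hand":-0.15},{"dp":[0,0,0.03],"roll":0,"hand":-0.15},{"dp":[0,0,0.03],"roll":0,"hand":-0.15}]' >/dev/null
python3 -m pendant '[{"dp":[0,0,0.02],"roll":0,"hand":-0.15},{"dp":[0,0,0],"roll":0,"hand":-0.15},{"dp":[0,0,0],"roll":0,"hand":-0.15},{"dp":[0,0,0],"roll":0,"hand":-0.15}]'
python3 -c "
from h import *
plan(.6001,-.0424,.207,np.radians(-38.5))"
```

```text
clock: 6.95
eef_pos: [0.6004, -0.042, 0.2654]
ee_rot: [-3.141, -0.001, -0.671]
wrist_force: [-0.2, 0.7, 0.7]
width: 0.574
grip_force: 0.0
at [ 0.6004 -0.042   0.2654] yaw -0.6708 | dp [np.float64(-0.0001), np.float64(0.0005), np.float64(0.0584)] roll 0.0012
```

```bash

python3 -m pendant '[{"dp":[0,0.0005,0.02],"roll":0,"hand":-0.15},{"dp":[0,0,0.02],"roll":0,"hand":-0.15},{"dp":[0,0,0.012],"roll":0,"hand":-0.15},{"dp":[0,0,0.006],"roll":0,"hand":-0.15},{"dp":[0,0,0],"roll":0,"hand":-0.15},{"dp":[0,0,0],"roll":0,"hand":-0.15}]'
python3 -m pendant '[{"dp":[0,0,0],"roll":0,"hand":1},{"dp":[0,0,0],"roll":0,"hand":1},{"dp":[0,0,0],"roll":0,"hand":1},{"dp":[0,0,0],"roll":0,"hand":1},{"dp":[-0.005,0,0],"roll":0,"hand":1},{"dp":[-0.005,0,0],"roll":0,"hand":1},{"dp":[-0.005,0,0],"roll":0,"hand":1},{"dp":[0,0,0],"roll":0,"hand":1},{"dp":[0,0,0],"roll":0,"hand":1}]' 20
```

```text
clock: 7.45
eef_pos: [0.6002, -0.0424, 0.2081]
ee_rot: [-3.14, -0.002, -0.671]
wrist_force: [-0.1, -0.4, 0.7]
width: 0.575
grip_force: 0.0
clock: 8.2
eef_pos: [0.5876, -0.0325, 0.2074]
ee_rot: [-3.141, 0.0, -0.671]
wrist_force: [-1.9, 2.9, 5.4]
width: 0.342
grip_force: 20.0
```

```bash

python3 -m pendant '[{"dp":[0,0,-0.02],"roll":0,"hand":1},{"dp":[0,0,-0.04],"roll":0,"hand":1},{"dp":[0,0,-0.04],"roll":0.098,"hand":1},{"dp":[0,0,-0.03],"roll":0.098,"hand":1},{"dp":[0,0,0],"roll":0.098,"hand":1},{"dp":[0,0,0],"roll":0.098,"hand":1},{"dp":[0,0,0],"roll":0.098,"hand":1},{"dp":[0,0,0],"roll":0.098,"hand":1},{"dp":[0,0,0],"roll":0.098,"hand":1},{"dp":[0,0,0],"roll":0.098,"hand":1}]' >/dev/null
python3 -m pendant '[{"dp":[0,0,0],"roll":0.098,"hand":1},{"dp":[0,0,0],"roll":0.098,"hand":1},{"dp":[0.037,-0.0055,0],"roll":0,"hand":1},{"dp":[0.037,-0.0055,0],"roll":0,"hand":1},{"dp":[0.037,-0.0055,0],"roll":0,"hand":1},{"dp":[0.037,-0.0055,0],"roll":0,"hand":1},{"dp":[0.037,-0.0055,0],"roll":0,"hand":1},{"dp":[0.037,-0.0055,0],"roll":0,"hand":1},{"dp":[0.037,-0.0055,0],"roll":0,"hand":1},{"dp":[0.037,-0.0055,0],"roll":0,"hand":1}]' >/dev/null
python3 -m pendant '[{"dp":[0,0,0.03],"roll":0,"hand":1},{"dp":[0,0,0.03],"roll":0,"hand":1},{"dp":[0,0,0],"roll":0,"hand":1},{"dp":[0,0,0],"roll":0,"hand":1}]'
python3 -c "
from h import *
plan(.6091,-.3299,.218,np.radians(-94.6))
c=snap('top','t1.png')
cv2.imwrite('pics/c4.png',cv2.resize(c['frame'][130:270,250:510,::-1],None,fx=3,fy=3,interpolation=2))"
```

```text
clock: 10.2
eef_pos: [0.6071, -0.3316, 0.274]
ee_rot: [3.135, 0.001, -1.652]
wrist_force: [0.9, 0.1, 0.2]
width: 0.34
grip_force: 20.0
at [ 0.6071 -0.3316  0.274 ] yaw -1.6516 | dp [np.float64(-0.0019), np.float64(-0.0018), np.float64(0.056)] roll -0.0005
```

View pics/c4.png

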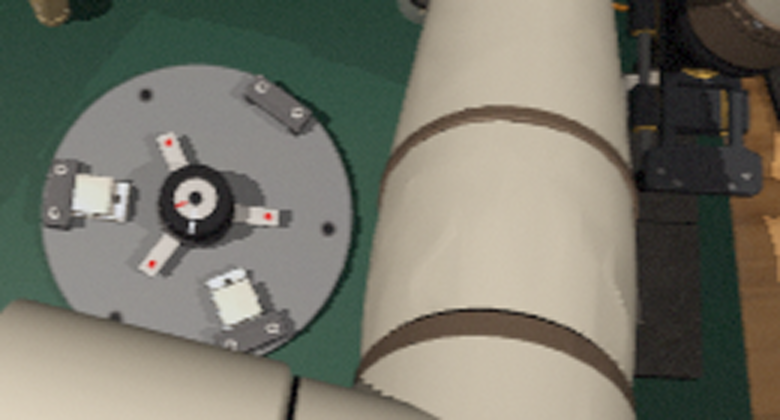

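The crop shows pocket B empty (block lifted) and the other two blocks undisturbed. Now placing on the pad.

```bash

python3 -m pendant '[{"dp":[0,0,0.03],"roll":0,"hand":1},{"dp":[0,0,0.015],"roll":0,"hand":1},{"dp":[0,0,0.005],"roll":0,"hand":1},{"dp":[0,0,0.003],"roll":0,"hand":1},{"dp":[0,0,0.003],"roll":0,"hand":1},{"dp":[0,0,0],"roll":0,"hand":1},{"dp":[0,0,0],"roll":0,"hand":1}]'
```

```text
clock: 10.83
eef_pos: [0.6084, -0.3318, 0.2223]
ee_rot: [-3.139, -0.001, -1.651]
wrist_force: [0.4, -0.2, -1.3]
width: 0.339
grip_force: 20.0
```

```bash

python3 -m pendant '[{"dp":[0,0,0.002],"roll":0,"hand":1},{"dp":[0,0,0.002],"roll":0,"hand":1},{"dp":[0,0,0],"roll":0,"hand":1},{"dp":[0,0,0],"roll":0,"hand":1}]'
python3 -m pendant '[{"dp":[0,0,0.001],"roll":0,"hand":1},{"dp":[0,0,0],"roll":0,"hand":1},{"dp":[0,0,0],"roll":0,"hand":1}]'
```

```text
clock: 11.17
eef_pos: [0.6082, -0.3318, 0.2174]
ee_rot: [-3.14, -0.0, -1.651]
wrist_force: [0.4, 0.9, 1.6]
width: 0.343
grip_force: 20.0
clock: 11.42
eef_pos: [0.6082, -0.3318, 0.2174]
ee_rot: [-3.14, -0.001, -1.651]
wrist_force: [-0.7, 2.1, 6.4]
width: 0.341
grip_force: 20.0
```

```bash

python3 -m pendant '[{"dp":[0,0,0],"roll":0,"hand":-0.15},{"dp":[0,0,0],"roll":0,"hand":-0.15},{"dp":[0,0,0],"roll":0,"hand":-0.15},{"dp":[0,0,-0.02],"roll":0,"hand":-0.15},{"dp":[0,0,-0.03],"roll":0,"hand":-0.15},{"dp":[0,0,-0.04],"roll":0,"hand":-0.15},{"dp":[0,0,-0.03],"roll":0,"hand":-0.15},{"dp":[-0.0365,0.0079,0],"roll":0,"hand":-0.15},{"dp":[-0.0365,0.0079,0],"roll":0,"hand":-0.15},{"dp":[-0.0365,0.0079,0],"roll":0,"hand":-0.15}]' >/dev/null
python3 -m pendant '[{"dp":[-0.0365,0.0079,0],"roll":0,"hand":-0.15},{"dp":[-0.0365,0.0079,0],"roll":0,"hand":-0.15},{"dp":[-0.0365,0.0079,0],"roll":0,"hand":-0.15},{"dp":[-0.0365,0.0079,0],"roll":0,"hand":-0.15},{"dp":[-0.0365,0.0079,0],"roll":0,"hand":-0.15},{"dp":[-0.0365,0.0079,0],"roll":0,"hand":-0.15},{"dp":[-0.0365,0.0079,0],"roll":0,"hand":-0.15},{"dp":[-0.0365,0.0079,0],"roll":0.068,"hand":-0.15},{"dp":[0,0,0.03],"roll":0,"hand":-0.15},{"dp":[0,0,0.03],"roll":0,"hand":-0.15}]' >/dev/null
python3 -m pendant '[{"dp":[0,0,0],"roll":0,"hand":-0.15},{"dp":[0,0,0],"roll":0,"hand":-0.15},{"dp":[0,0,0],"roll":0,"hand":-0.15},{"dp":[0,0,0],"roll":0,"hand":-0.15}]'
python3 -c "
from h import *
plan(.5538,.0752,.207,np.radians(-98.5))"
```

```text
clock: 13.42
eef_pos: [0.5544, 0.0752, 0.2776]
ee_rot: [-3.138, 0.001, -1.72]
wrist_force: [-0.2, 0.3, 0.3]
width: 0.579
grip_force: 0.0
at [0.5544 0.0752 0.2776] yaw -1.7197 | dp [np.float64(0.0001), np.float64(0.0006), np.float64(0.0706)] roll -0.0005
```

```bash

python3 -m pendant '[{"dp":[0,0.0005,0.03],"roll":0,"hand":-0.15},{"dp":[0,0,0.02],"roll":0,"hand":-0.15},{"dp":[0,0,0.012],"roll":0,"hand":-0.15},{"dp":[0,0,0.007],"roll":0,"hand":-0.15},{"dp":[0,0,0],"roll":0,"hand":-0.15},{"dp":[0,0,0],"roll":0,"hand":-0.15}]'
python3 -m pendant '[{"dp":[0,0,0],"roll":0,"hand":1},{"dp":[0,0,0],"roll":0,"hand":1},{"dp":[0,0,0],"roll":0,"hand":1},{"dp":[0,0,0],"roll":0,"hand":1},{"dp":[0.005,0,0],"roll":0,"hand":1},{"dp":[0.005,0,0],"roll":0,"hand":1},{"dp":[0.005,0,0],"roll":0,"hand":1},{"dp":[0,0,0],"roll":0,"hand":1},{"dp":[0,0,0],"roll":0,"hand":1}]'
python3 -m pendant '[{"dp":[0,0,-0.02],"roll":0,"hand":1},{"dp":[0,0,-0.04],"roll":0,"hand":1},{"dp":[0,0,-0.04],"roll":0,"hand":1},{"dp":[0,0,-0.03],"roll":0,"hand":1},{"dp":[0.0347,-0.005,0],"roll":0,"hand":1},{"dp":[0.0347,-0.005,0],"roll":0,"hand":1},{"dp":[0.0347,-0.005,0],"roll":0,"hand":1},{"dp":[0.0347,-0.005,0],"roll":0,"hand":1},{"dp":[0.0347,-0.005,0],"roll":0,"hand":1},{"dp":[0.0347,-0.005,0],"roll":0,"hand":1}]' >/dev/null
python3 -m pendant '[{"dp":[0.0347,-0.005,0],"roll":0,"hand":1},{"dp":[0.0347,-0.005,0],"roll":0,"hand":1},{"dp":[0.0347,-0.005,0],"roll":0,"hand":1},{"dp":[0.0347,-0.005,0],"roll":0,"hand":1},{"dp":[0.0347,-0.005,0],"roll":-0.068,"hand":1},{"dp":[0,0,0.03],"roll":0,"hand":1},{"dp":[0,0,0.03],"roll":0,"hand":1},{"dp":[0,0,0],"roll":0,"hand":1},{"dp":[0,0,0],"roll":0,"hand":1},{"dp":[0,0,0],"roll":0,"hand":1}]'
python3 -c "
from h import *
plan(.5493,-.3251,.2174,np.radians(-94.6))"
```

```text
clock: 13.92
eef_pos: [0.5537, 0.0755, 0.2078]
ee_rot: [-3.14, 0.001, -1.719]
wrist_force: [0.6, 0.7, 0.2]
width: 0.575
grip_force: 0.0
clock: 14.67
eef_pos: [0.5512, 0.0601, 0.2074]
ee_rot: [-3.14, -0.0, -1.719]
wrist_force: [1.2, -1.4, 4.8]
width: 0.341
grip_force: 20.0
clock: 16.33
eef_pos: [0.5493, -0.3249, 0.2777]
ee_rot: [-3.141, -0.001, -1.65]
wrist_force: [0.9, -0.3, 0.7]
width: 0.34
grip_force: 20.0
at [ 0.5493 -0.3249  0.2777] yaw -1.6502 | dp [np.float64(0.0002), np.float64(-0.0), np.float64(0.0603)] roll 0.0009
```

```bash

python3 -m pendant '[{"dp":[0,0,0.03],"roll":0,"hand":1},{"dp":[0,0,0.015],"roll":0,"hand":1},{"dp":[0,0,0.008],"roll":0,"hand":1},{"dp":[0,0,0.005],"roll":0,"hand":1},{"dp":[0,0,0.003],"roll":0,"hand":1},{"dp":[0,0,0],"roll":0,"hand":1},{"dp":[0,0,0],"roll":0,"hand":1},{"dp":[0,0,0],"roll":0,"hand":1}]'
python3 -m pendant '[{"dp":[0,0,0],"roll":0,"hand":-0.15},{"dp":[0,0,0],"roll":0,"hand":-0.15},{"dp":[0,0,0],"roll":0,"hand":-0.15},{"dp":[0,0,-0.02],"roll":0,"hand":-0.15},{"dp":[0,0,-0.03],"roll":0,"hand":-0.15},{"dp":[0,0,-0.04],"roll":0,"hand":-0.15},{"dp":[0,0,-0.03],"roll":0,"hand":-0.15},{"dp":[-0.0368,0.01226,0],"roll":0,"hand":-0.15},{"dp":[-0.0368,0.01226,0],"roll":0,"hand":-0.15},{"dp":[-0.0368,0.01226,0],"roll":0,"hand":-0.15}]' >/dev/null
python3 -m pendant '[{"dp":[-0.0368,0.01226,0],"roll":0,"hand":-0.15},{"dp":[-0.0368,0.01226,0],"roll":0,"hand":-0.15},{"dp":[-0.0368,0.01226,0],"roll":0,"hand":-0.15},{"dp":[-0.0368,0.01226,0],"roll":0,"hand":-0.15},{"dp":[-0.0368,0.01226,0],"roll":0,"hand":-0.15},{"dp":[0,0,0],"roll":0.1115,"hand":-0.15},{"dp":[0,0,0],"roll":0.1115,"hand":-0.15},{"dp":[0,0,0],"roll":0.1115,"hand":-0.15},{"dp":[0,0,0],"roll":0.1115,"hand":-0.15},{"dp":[0,0,0],"roll":0.1115,"hand":-0.15}]' >/dev/null
python3 -m pendant '[{"dp":[0,0,0],"roll":0.1115,"hand":-0.15},{"dp":[0,0,0],"roll":0.1115,"hand":-0.15},{"dp":[0,0,0],"roll":0.1115,"hand":-0.15},{"dp":[0,0,0],"roll":0.1115,"hand":-0.15},{"dp":[0,0,0.03],"roll":0.1115,"hand":-0.15},{"dp":[0,0,0.03],"roll":0,"hand":-0.15},{"dp":[0,0,0],"roll":0,"hand":-0.15},{"dp":[0,0,0],"roll":0,"hand":-0.15},{"dp":[0,0,0],"roll":0,"hand":-0.15}]'
python3 -c "
from h import *
plan(.4751,-.0238,.207,np.radians(-158.5))"
```

```text
clock: 17.0
eef_pos: [0.5495, -0.325, 0.2174]
ee_rot: [-3.138, -0.001, -1.651]
wrist_force: [-0.3, 0.9, 3.6]
width: 0.34
grip_force: 20.0
clock: 19.42
eef_pos: [0.4754, -0.0235, 0.2769]
ee_rot: [-3.141, 0.001, -2.765]
wrist_force: [0.1, 1.2, 0.6]
width: 0.574
grip_force: 0.0
at [ 0.4754 -0.0235  0.2769] yaw -2.7653 | dp [np.float64(0.0004), np.float64(-0.0002), np.float64(0.0699)] roll 0.001
```

```bash

python3 -m pendant '[{"dp":[0.0004,0,0.03],"roll":0,"hand":-0.15},{"dp":[0,0,0.02],"roll":0,"hand":-0.15},{"dp":[0,0,0.012],"roll":0,"hand":-0.15},{"dp":[0,0,0.007],"roll":0,"hand":-0.15},{"dp":[0,0,0],"roll":0,"hand":-0.15},{"dp":[0,0,0],"roll":0,"hand":-0.15}]'
python3 -m pendant '[{"dp":[0,0,0],"roll":0,"hand":1},{"dp":[0,0,0],"roll":0,"hand":1},{"dp":[0,0,0],"roll":0,"hand":1},{"dp":[0,0,0],"roll":0,"hand":1},{"dp":[-0.005,0,0],"roll":0,"hand":1},{"dp":[-0.005,0,0],"roll":0,"hand":1},{"dp":[-0.005,0,0],"roll":0,"hand":1},{"dp":[0,0,0],"roll":0,"hand":1},{"dp":[0,0,0],"roll":0,"hand":1}]'
python3 -m pendant '[{"dp":[0,0,-0.02],"roll":0,"hand":1},{"dp":[0,0,-0.04],"roll":0,"hand":1},{"dp":[0,0,-0.04],"roll":-0.1115,"hand":1},{"dp":[0,0,-0.03],"roll":-0.1115,"hand":1},{"dp":[0,0,0],"roll":-0.1115,"hand":1},{"dp":[0,0,0],"roll":-0.1115,"hand":1},{"dp":[0,0,0],"roll":-0.1115,"hand":1},{"dp":[0,0,0],"roll":-0.1115,"hand":1},{"dp":[0,0,0],"roll":-0.1115,"hand":1},{"dp":[0,0,0],"roll":-0.1115,"hand":1}]' >/dev/null
python3 -m pendant '[{"dp":[0,0,0],"roll":-0.1115,"hand":1},{"dp":[0,0,0],"roll":-0.1115,"hand":1},{"dp":[0.0376,0.0032,0],"roll":0,"hand":1},{"dp":[0.0376,0.0032,0],"roll":0,"hand":1},{"dp":[0.0376,0.0032,0],"roll":0,"hand":1},{"dp":[0.0376,0.0032,0],"roll":0,"hand":1},{"dp":[0.0376,0.0032,0],"roll":0,"hand":1},{"dp":[0.0376,0.0032,0],"roll":0,"hand":1},{"dp":[0.0376,0.0032,0],"roll":0,"hand":1},{"dp":[0.0376,0.0032,0],"roll":0,"hand":1}]' >/dev/null
python3 -m pendant '[{"dp":[0,0,0.03],"roll":0,"hand":1},{"dp":[0,0,0.03],"roll":0,"hand":1},{"dp":[0,0,0],"roll":0,"hand":1},{"dp":[0,0,0],"roll":0,"hand":1},{"dp":[0,0,0],"roll":0,"hand":1}]'
python3 -c "
from h import *
plan(.4397,-.3163,.2174,np.radians(-94.6))"
```

```text
clock: 19.92
eef_pos: [0.4751, -0.0236, 0.2079]
ee_rot: [-3.141, 0.002, -2.766]
wrist_force: [-0.1, -0.0, 0.7]
width: 0.575
grip_force: 0.0
clock: 20.67
eef_pos: [0.4881, -0.0185, 0.2073]
ee_rot: [-3.141, -0.001, -2.766]
wrist_force: [-1.8, -1.4, 6.2]
width: 0.34
grip_force: 20.0
clock: 22.75
eef_pos: [0.4394, -0.316, 0.278]
ee_rot: [-3.14, -0.001, -1.65]
wrist_force: [0.1, -0.7, -0.5]
width: 0.344
grip_force: 20.0
at [ 0.4394 -0.316   0.278 ] yaw -1.65 | dp [np.float64(0.0002), np.float64(-0.0003), np.float64(0.0606)] roll 0.0011
```

```bash

python3 -m pendant '[{"dp":[0,0,0.03],"roll":0,"hand":1},{"dp":[0,0,0.015],"roll":0,"hand":1},{"dp":[0,0,0.008],"roll":0,"hand":1},{"dp":[0,0,0.005],"roll":0,"hand":1},{"dp":[0,0,0.003],"roll":0,"hand":1},{"dp":[0,0,0],"roll":0,"hand":1},{"dp":[0,0,0],"roll":0,"hand":1},{"dp":[0,0,0],"roll":0,"hand":1}]'
python3 -m pendant '[{"dp":[0,0,0],"roll":0,"hand":-0.15},{"dp":[0,0,0],"roll":0,"hand":-0.15},{"dp":[0,0,0],"roll":0,"hand":-0.15},{"dp":[0,0,-0.02],"roll":0,"hand":-0.15},{"dp":[0,0,-0.04],"roll":0,"hand":-0.15},{"dp":[0,0,-0.04],"roll":0,"hand":-0.15},{"dp":[0,0,-0.04],"roll":0,"hand":-0.15},{"dp":[-0.0365,0.001,-0.004],"roll":0,"hand":-0.15},{"dp":[-0.0365,0.001,-0.004],"roll":0,"hand":-0.15},{"dp":[-0.0365,0.001,-0.004],"roll":0,"hand":-0.15}]' >/dev/null
python3 -m pendant '[{"dp":[-0.0365,0.001,-0.004],"roll":0,"hand":-0.15},{"dp":[-0.0365,0.001,-0.004],"roll":0,"hand":-0.15},{"dp":[-0.0365,0.001,-0.004],"roll":0,"hand":-0.15},{"dp":[-0.0365,0.001,-0.004],"roll":0,"hand":-0.15},{"dp":[-0.0365,0.001,-0.004],"roll":0,"hand":-0.15},{"dp":[-0.0365,0.001,-0.004],"roll":0,"hand":-0.15},{"dp":[-0.0365,0.001,-0.004],"roll":0,"hand":-0.15},{"dp":[-0.0365,0.001,0],"roll":0,"hand":-0.15},{"dp":[-0.0365,0.001,0],"roll":0,"hand":-0.15},{"dp":[-0.0365,0.001,0],"roll":0,"hand":-0.15}]' >/dev/null
python3 -m pendant '[{"dp":[-0.0365,0,0],"roll":0,"hand":-0.15},{"dp":[-0.0365,0,0],"roll":0,"hand":-0.15},{"dp":[0,0,0],"roll":0,"hand":-0.15},{"dp":[0,0,0],"roll":0,"hand":-0.15},{"dp":[0,0,0],"roll":0,"hand":-0.15},{"dp":[0,0,0],"roll":0,"hand":-0.15}]'
python3 -c "
from h import *
c=wsnap('w3.png');print(c['p'],c['e'])"
```

```text
clock: 23.42
eef_pos: [0.4395, -0.3161, 0.2174]
ee_rot: [-3.138, -0.001, -1.65]
wrist_force: [0.0, 1.7, 4.1]
width: 0.338
grip_force: 20.0
clock: 25.58
eef_pos: [0.4695, 0.2298, 0.3956]
ee_rot: [3.141, -0.001, -1.652]
wrist_force: [0.7, 1.0, 0.2]
width: 0.573
grip_force: 0.0
[0.46947078 0.22976928 0.39555457] [ 3.14096821e+00 -5.94757359e-04 -1.65235520e+00]
```

View pics/w3.png

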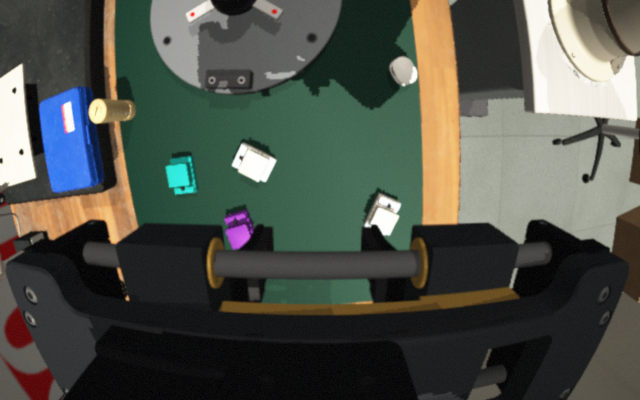

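Two waiting aluminium blocks are visible, at (255,161) and (383,213). Turquoise (181,174) and purple (238,228) are left alone. Next is a close crop of both.

```bash
python3 - <<'E'
from h import *
f=cv2.imread('pics/w3.png')
a=[cv2.resize(f[v-30:v+30,u-30:u+30],None,fx=6.6,fy=6.6,interpolation=cv2.INTER_CUBIC) for u,v in[(255,161),(383,213)]]
cv2.imwrite('pics/c5.png',np.hstack(a))
E
```

```text
(no output)
```

View pics/c5.png

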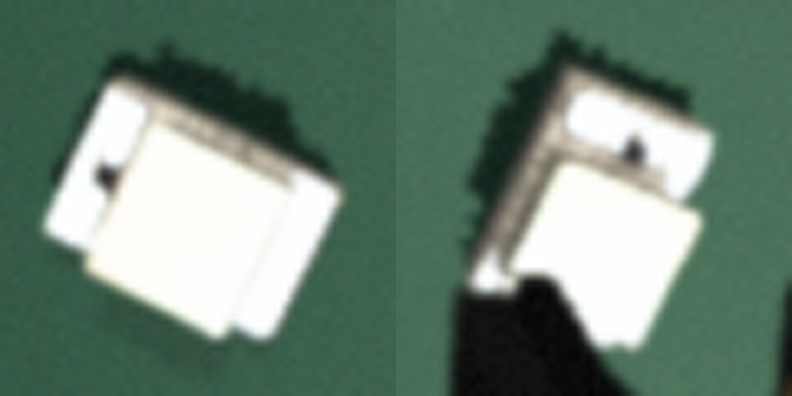

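```bash
cat > m2.py <<'E'
from h import *
c=wload('w3.png')
def W(ox,oy,p,z,s=6.6): return wray(c,ox+(p[0]+.5)/s-.5,oy+(p[1]+.5)/s-.5,z)[:2]
B=[W(225,131,p,.013) for p in[(45,232),(112,77),(343,190),(268,338)]]  # lug,lug,toe,toe
T=[W(225,131,p,.027) for p in[(88,262),(155,120),(293,187),(228,325)]]
def rep(n,P):
    L=[np.hypot(*(P[(i+1)%4]-P[i])).round(4) for i in range(4)]
    d=P[2]+P[3]-P[0]-P[1];print(n,np.mean(P,0).round(4),'sides',L,'toe dir',np.degrees(np.arctan2(d[1],d[0])).round(1))
rep('1 base',B);rep('1 body(+3)',T)
B2=[W(353,183,p,.013) for p in[(169,65),(319,130),(72,285)]]
B2=[B2[0],B2[1],B2[1]+B2[2]-B2[0],B2[2]];rep('2 base',B2)
E
python3 m2.py
```

```text
1 base [0.544  0.2073] sides [np.float64(0.0315), np.float64(0.0471), np.float64(0.0309), np.float64(0.0461)] toe dir 148.8
1 body(+3) [0.5413 0.208 ] sides [np.float64(0.0283), np.float64(0.027), np.float64(0.0274), np.float64(0.0276)] toe dir 149.6
2 base [0.392  0.2849] sides [np.float64(0.0325), np.float64(0.0462), np.float64(0.0325), np.float64(0.0462)] toe dir 64.5
```

```bash

python3 -m pendant '[{"dp":[0,0,0],"roll":-0.1115,"hand":-0.15},{"dp":[0,0,0],"roll":-0.1115,"hand":-0.15},{"dp":[0,0,0],"roll":-0.1115,"hand":-0.15},{"dp":[0,0,0],"roll":-0.1115,"hand":-0.15},{"dp":[0,0,0],"roll":-0.1115,"hand":-0.15},{"dp":[0,0,0],"roll":-0.1115,"hand":-0.15},{"dp":[0,0,0],"roll":-0.1115,"hand":-0.15},{"dp":[0,0,0],"roll":-0.1115,"hand":-0.15},{"dp":[0,0,0],"roll":-0.1115,"hand":-0.15},{"dp":[0,0,0],"roll":-0.1115,"hand":-0.15}]'
python3 -c "
from h import *
plan(.5474,.2052,.189,np.radians(-30.8))"
```

```text
clock: 26.47
eef_pos: [0.4696, 0.2294, 0.396]
ee_rot: [-3.141, -0.0, -0.533]
wrist_force: [0.1, -0.9, -0.5]
width: 0.573
grip_force: 0.0
at [0.4696 0.2294 0.396 ] yaw -0.5326 | dp [np.float64(0.0793), np.float64(-0.0186), np.float64(0.207)] roll 0.0049
```

```bash

python3 -m pendant '[{"dp":[0.0264,-0.0062,0],"roll":0.005,"hand":-0.15},{"dp":[0.0264,-0.0062,0.03],"roll":0,"hand":-0.15},{"dp":[0.0264,-0.0062,0.03],"roll":0,"hand":-0.15},{"dp":[0,0,0.03],"roll":0,"hand":-0.15},{"dp":[0,0,0.03],"roll":0,"hand":-0.15},{"dp":[0,0,0],"roll":0,"hand":-0.15},{"dp":[0,0,0],"roll":0,"hand":-0.15},{"dp":[0,0,0],"roll":0,"hand":-0.15},{"dp":[0,0,0],"roll":0,"hand":-0.15}]'
python3 -c "
from h import *
plan(.5474,.2052,.189,np.radians(-30.8))
t=np.load('pics/t0.png.npz');c=snap('top','t2.png');print(proj(c,[.5413,.208,.027]))
c=wsnap('w4.png');u,v=wproj(c,[.544,.2073,.02]);print(u,v,c['cx'])
f=cv2.imread('pics/t2.png');g=cv2.imread('pics/w4.png')
u,v=int(u),int(v)
a=cv2.resize(g[max(v-70,0):v+70,u-90:u+90],(400,311),interpolation=2)
b=cv2.resize(f[180:280,170:298],(398,311),interpolation=2);cv2.imwrite('pics/c6.png',np.hstack([a,b]))"
```

```text
clock: 27.22
eef_pos: [0.5477, 0.2063, 0.2785]
ee_rot: [-3.137, -0.002, -0.541]
wrist_force: [0.4, 0.6, 0.1]
width: 0.575
grip_force: 0.0
at [0.5477 0.2063 0.2785] yaw -0.5409 | dp [np.float64(0.0003), np.float64(0.0011), np.float64(0.0895)] roll -0.0033
[226.56633702 202.68625394]
319.9339768283542 209.82555040704096 316.84936913182975
```

View pics/c6.png

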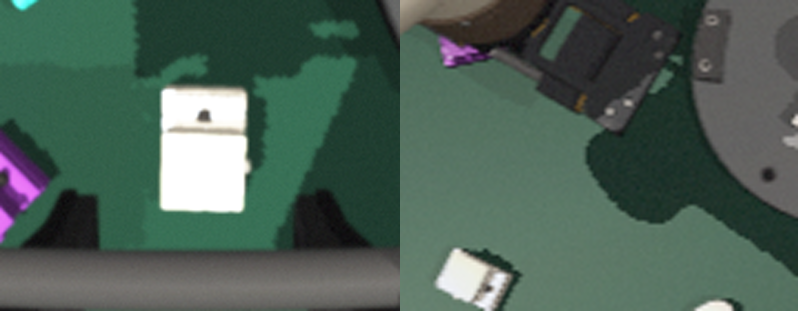

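The wrist crop shows block 1 square between the fingers, with lug (204,108), body (204,170) and purple clear at the left. Descend and grip.

```bash

python3 -m pendant '[{"dp":[0,0.001,0.03],"roll":0,"hand":-0.15},{"dp":[0,0,0.03],"roll":0,"hand":-0.15},{"dp":[0,0,0.015],"roll":0,"hand":-0.15},{"dp":[0,0,0.008],"roll":0,"hand":-0.15},{"dp":[0,0,0.006],"roll":0,"hand":-0.15},{"dp":[0,0,0],"roll":0,"hand":-0.15},{"dp":[0,0,0],"roll":0,"hand":-0.15}]'
python3 -m pendant '[{"dp":[0,0,0],"roll":0,"hand":1},{"dp":[0,0,0],"roll":0,"hand":1},{"dp":[0,0,0],"roll":0,"hand":1},{"dp":[0,0,0],"roll":0,"hand":1},{"dp":[0,0,0],"roll":0,"hand":1},{"dp":[0,0,-0.02],"roll":0,"hand":1},{"dp":[0,0,-0.04],"roll":0,"hand":1},{"dp":[0,0,-0.04],"roll":0,"hand":1},{"dp":[0,0,-0.04],"roll":0,"hand":1},{"dp":[0,0,0],"roll":0,"hand":1}]'
python3 -m pendant '[{"dp":[0,0,0],"roll":0.118,"hand":1},{"dp":[0,0,0],"roll":0.118,"hand":1},{"dp":[0,0,0],"roll":0.118,"hand":1},{"dp":[0,0,0],"roll":0.118,"hand":1},{"dp":[0,0,0],"roll":0.118,"hand":1},{"dp":[0,0,0],"roll":0.118,"hand":1},{"dp":[0,0,0],"roll":0.118,"hand":1},{"dp":[0,0,0],"roll":0.118,"hand":1},{"dp":[0,0,0],"roll":0.118,"hand":1},{"dp":[0,0,0],"roll":0.118,"hand":1}]'
python3 -c "
from h import *
plan(.5516,.0604,.207,np.radians(-98.5));plan(.5513,.0584,.207)"
```

```text
clock: 27.9
eef_pos: [0.5471, 0.2055, 0.1879]
ee_rot: [-3.14, -0.001, -0.541]
wrist_force: [-0.7, 0.7, 0.2]
width: 0.576
grip_force: 0.0
clock: 28.73
eef_pos: [0.5486, 0.2061, 0.336]
ee_rot: [-3.127, -0.01, -0.539]
wrist_force: [1.8, 0.5, 0.2]
width: 0.341
grip_force: 19.9
clock: 29.57
eef_pos: [0.5464, 0.205, 0.3262]
ee_rot: [3.141, -0.0, -1.727]
wrist_force: [-0.2, -0.1, -0.7]
width: 0.343
grip_force: 19.9
at [0.5464 0.205  0.3262] yaw -1.7273 | dp [np.float64(0.1421), np.float64(-0.0276), np.float64(0.1192)] roll -0.0082
at [0.5464 0.205  0.3262] yaw -1.7273 | dp [np.float64(0.1441), np.float64(-0.0276), np.float64(0.1192)] roll None
```

```bash

python3 -m pendant '[{"dp":[0.0357,-0.0069,0],"roll":-0.008,"hand":1},{"dp":[0.0357,-0.0069,0],"roll":0,"hand":1},{"dp":[0.0357,-0.0069,0],"roll":0,"hand":1},{"dp":[0.0357,-0.0069,0],"roll":0,"hand":1},{"dp":[0,0,0.04],"roll":0,"hand":1},{"dp":[0,0,0.04],"roll":0,"hand":1},{"dp":[0,0,0.01],"roll":0,"hand":1},{"dp":[0,0,0],"roll":0,"hand":1},{"dp":[0,0,0],"roll":0,"hand":1},{"dp":[0,0,0],"roll":0,"hand":1}]'
python3 -c "
from h import *
plan(.5516,.0599,.207,np.radians(-98.5))"
```

```text
clock: 30.4
eef_pos: [0.5545, 0.0607, 0.2387]
ee_rot: [-3.138, 0.001, -1.712]
wrist_force: [-0.0, -0.3, -0.3]
width: 0.341
grip_force: 19.9
at [0.5545 0.0607 0.2387] yaw -1.7117 | dp [np.float64(0.0012), np.float64(0.0027), np.float64(0.0317)] roll 0.0074
```

```bash

python3 -m pendant '[{"dp":[0.0012,0.0027,0.01],"roll":0.0074,"hand":1},{"dp":[0,0,0.01],"roll":0,"hand":1},{"dp":[0,0,0.006],"roll":0,"hand":1},{"dp":[0,0,0.003],"roll":0,"hand":1},{"dp":[0,0,0.002],"roll":0,"hand":1},{"dp":[0,0,0],"roll":0,"hand":1},{"dp":[0,0,0],"roll":0,"hand":1}]'
python3 -c "
from h import *
plan(.5516,.0599,.206,np.radians(-98.5));plan(.5538,.0752,.206)"
```

```text
clock: 30.98
eef_pos: [0.5508, 0.0592, 0.206]
ee_rot: [-3.141, 0.0, -1.72]
wrist_force: [-0.3, -0.2, 0.2]
width: 0.339
grip_force: 19.9
at [0.5508 0.0592 0.206 ] yaw -1.7204 | dp [np.float64(-0.0009), np.float64(-0.0007), np.float64(-0.0)] roll -0.0013
at [0.5508 0.0592 0.206 ] yaw -1.7204 | dp [np.float64(-0.0163), np.float64(-0.0006), np.float64(-0.0)] roll None
```

```bash

python3 -m pendant '[{"dp":[-0.004,-0.0006,0.0005],"roll":0,"hand":1},{"dp":[-0.005,0,0],"roll":0,"hand":1},{"dp":[-0.005,0,0],"roll":0,"hand":1},{"dp":[0,0,0],"roll":0,"hand":1},{"dp":[0,0,0],"roll":0,"hand":1},{"dp":[0,0,0],"roll":0,"hand":1}]'
python3 -m pendant '[{"dp":[-0.001,0,0],"roll":0,"hand":1},{"dp":[-0.001,0,0],"roll":0,"hand":1},{"dp":[0,0,0],"roll":0,"hand":1},{"dp":[0,0,0],"roll":0,"hand":1}]'
python3 -m pendant '[{"dp":[-0.001,0,0],"roll":0,"hand":1},{"dp":[0,0,0],"roll":0,"hand":1},{"dp":[0,0,0],"roll":0,"hand":1}]'
```

```text
clock: 31.48
eef_pos: [0.5533, 0.0731, 0.2053]
ee_rot: [-3.141, 0.0, -1.72]
wrist_force: [-0.1, 0.8, -0.8]
width: 0.341
grip_force: 19.9
clock: 31.82
eef_pos: [0.5535, 0.0747, 0.2054]
ee_rot: [-3.142, 0.0, -1.721]
wrist_force: [0.7, 0.4, 1.1]
width: 0.346
grip_force: 19.9
clock: 32.07
eef_pos: [0.5537, 0.0756, 0.2054]
ee_rot: [3.142, -0.0, -1.721]
wrist_force: [-0.7, -0.6, 0.5]
width: 0.34
grip_force: 19.9
```

```bash

for i in 1; do
python3 -m pendant '[{"dp":[-0.001,0,0],"roll":0,"hand":1},{"dp":[0,0,0],"roll":0,"hand":1},{"dp":[0,0,0],"roll":0,"hand":1}]' | sed -n '2p;4p'
python3 -m pendant '[{"dp":[-0.001,0,0],"roll":0,"hand":1},{"dp":[0,0,0],"roll":0,"hand":1},{"dp":[0,0,0],"roll":0,"hand":1}]' | sed -n '2p;4p'
done
```

```text
eef_pos: [0.5538, 0.076, 0.2053]
wrist_force: [1.1, -4.8, 0.8]
eef_pos: [0.5539, 0.0763, 0.2053]
wrist_force: [1.7, -7.8, 2.0]
```

Home contact is at about -8 N on the back wall. Release, and go over block 2.

```bash

python3 -m pendant '[{"dp":[0,0,0],"roll":0,"hand":-0.15},{"dp":[0,0,0],"roll":0,"hand":-0.15},{"dp":[0,0,0],"roll":0,"hand":-0.15},{"dp":[0,0,0],"roll":0,"hand":-0.15},{"dp":[0,0,-0.02],"roll":0,"hand":-0.15},{"dp":[0,0,-0.03],"roll":0,"hand":-0.15},{"dp":[0,0,-0.04],"roll":0,"hand":-0.15},{"dp":[0,0,-0.03],"roll":0,"hand":-0.15},{"dp":[-0.0255,0.0275,0],"roll":0,"hand":-0.15},{"dp":[-0.0255,0.0275,0],"roll":0,"hand":-0.15}]' >/dev/null
python3 -m pendant '[{"dp":[-0.0255,0.0275,0],"roll":0,"hand":-0.15},{"dp":[-0.0255,0.0275,0],"roll":0,"hand":-0.15},{"dp":[-0.0255,0.0275,0],"roll":0,"hand":-0.15},{"dp":[-0.0255,0.0275,0],"roll":0,"hand":-0.15},{"dp":[-0.0255,0.0275,0],"roll":0,"hand":-0.15},{"dp":[0,0,0],"roll":0.1,"hand":-0.15},{"dp":[0,0,0],"roll":0.1,"hand":-0.15},{"dp":[0,0,0],"roll":0.097,"hand":-0.15},{"dp":[0,0,0],"roll":0,"hand":-0.15},{"dp":[0,0,0],"roll":0,"hand":-0.15}]' | tail -4 >/dev/null
python3 -m pendant '[{"dp":[0,0,0],"roll":0,"hand":-0.15},{"dp":[0,0,0],"roll":0,"hand":-0.15}]'
python3 -c "
from h import *
plan(.3903,.2813,.188,np.radians(-115.5))
snap('top','t3.png');snap('scene','s3.png')
c=wsnap('w5.png');u,v=wproj(c,[.392,.2849,.02]);print(u,v)
f=cv2.imread('pics/t3.png');g=cv2.imread('pics/w5.png')
u,v=int(u),int(v);print(u-90,max(v-70,0))
a=cv2.resize(g[max(v-70,0):v+70,u-90:u+90],(400,311),interpolation=2)
b=cv2.resize(f[145:260,255:370],(400,400),interpolation=2);a=cv2.copyMakeBorder(a,0,89,0,0,0);cv2.imwrite('pics/c7.png',np.hstack([a,b]))"
```

```text
clock: 34.4
eef_pos: [0.3904, 0.2829, 0.3252]
ee_rot: [3.142, 0.0, -2.017]
wrist_force: [0.1, -0.4, 0.9]
width: 0.576
grip_force: 0.0
at [0.3904 0.2829 0.3252] yaw -2.0167 | dp [np.float64(0.0015), np.float64(-0.0006), np.float64(0.1372)] roll -0.0008
316.4992738433828 192.9598817698146
226 122
```

View pics/c7.png

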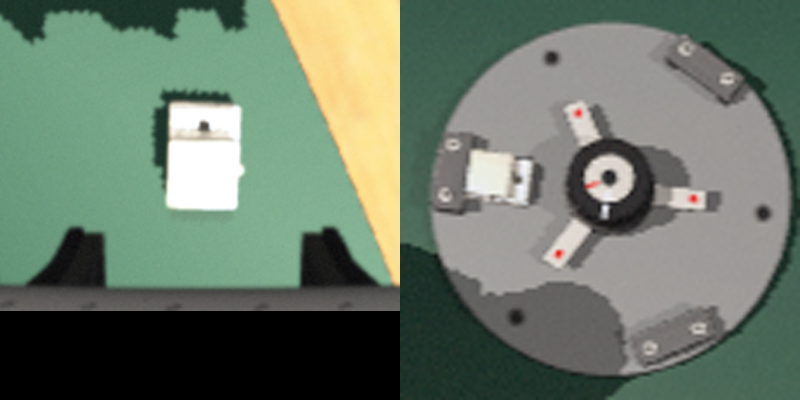

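Block 1 sits home in C, and block 2 is square under the gripper. Grip it.

```bash

python3 -m pendant '[{"dp":[0.0015,-0.0006,0.04],"roll":0,"hand":-0.15},{"dp":[0,0,0.03],"roll":0,"hand":-0.15},{"dp":[0,0,0.03],"roll":0,"hand":-0.15},{"dp":[0,0,0.02],"roll":0,"hand":-0.15},{"dp":[0,0,0.01],"roll":0,"hand":-0.15},{"dp":[0,0,0.007],"roll":0,"hand":-0.15},{"dp":[0,0,0],"roll":0,"hand":-0.15},{"dp":[0,0,0],"roll":0,"hand":-0.15}]'
python3 -m pendant '[{"dp":[0,0,0],"roll":0,"hand":1},{"dp":[0,0,0],"roll":0,"hand":1},{"dp":[0,0,0],"roll":0,"hand":1},{"dp":[0,0,0],"roll":0,"hand":1},{"dp":[0,0,0],"roll":0,"hand":1},{"dp":[0,0,-0.02],"roll":0,"hand":1},{"dp":[0,0,-0.04],"roll":0,"hand":1},{"dp":[0,0,-0.04],"roll":0,"hand":1},{"dp":[0,0,-0.04],"roll":0,"hand":1},{"dp":[0,0,0],"roll":0,"hand":1}]'
python3 -m pendant '[{"dp":[0,0,0],"roll":0,"hand":1},{"dp":[0,0,0],"roll":0,"hand":1}]'
python3 -c "
from h import *
plan(.588,-.0328,.207,np.radians(-218.5))"
```

```text
clock: 35.22
eef_pos: [0.3904, 0.2816, 0.1884]
ee_rot: [-3.141, 0.0, -2.017]
wrist_force: [0.1, -0.3, 0.1]
width: 0.576
grip_force: 0.0
clock: 36.05
eef_pos: [0.3916, 0.283, 0.3363]
ee_rot: [-3.136, 0.016, -2.015]
wrist_force: [0.3, 0.4, -0.4]
width: 0.339
grip_force: 20.0
clock: 36.22
eef_pos: [0.3897, 0.2809, 0.3279]
ee_rot: [3.141, -0.0, -2.018]
wrist_force: [-1.0, 0.4, -0.6]
width: 0.338
grip_force: 20.0
at [0.3897 0.2809 0.3279] yaw -2.0183 | dp [np.float64(0.197), np.float64(-0.3145), np.float64(0.1209)] roll 1.7953
```

```bash

python3 -m pendant '[{"dp":[0.0197,-0.03145,0],"roll":0,"hand":1},{"dp":[0.0197,-0.03145,0],"roll":0,"hand":1},{"dp":[0.0197,-0.03145,0],"roll":0,"hand":1},{"dp":[0.0197,-0.03145,0],"roll":0,"hand":1},{"dp":[0.0197,-0.03145,0],"roll":0,"hand":1},{"dp":[0.0197,-0.03145,0],"roll":0,"hand":1},{"dp":[0.0197,-0.03145,0],"roll":0,"hand":1},{"dp":[0.0197,-0.03145,0],"roll":0,"hand":1},{"dp":[0.0197,-0.03145,0],"roll":0,"hand":1},{"dp":[0.0197,-0.03145,0],"roll":0,"hand":1}]'
python3 -m pendant '[{"dp":[0,0,0],"roll":0.12,"hand":1},{"dp":[0,0,0],"roll":0.12,"hand":1},{"dp":[0,0,0],"roll":0.12,"hand":1},{"dp":[0,0,0],"roll":0.12,"hand":1},{"dp":[0,0,0],"roll":0.12,"hand":1},{"dp":[0,0,0],"roll":0.12,"hand":1},{"dp":[0,0,0],"roll":0.12,"hand":1},{"dp":[0,0,0],"roll":0.12,"hand":1},{"dp":[0,0,0],"roll":0.12,"hand":1},{"dp":[0,0,0],"roll":0.12,"hand":1}]' >/dev/null
python3 -m pendant '[{"dp":[0,0,0],"roll":0.12,"hand":1},{"dp":[0,0,0],"roll":0.12,"hand":1},{"dp":[0,0,0],"roll":0.12,"hand":1},{"dp":[0,0,0],"roll":0.12,"hand":1},{"dp":[0,0,0],"roll":0.115,"hand":1},{"dp":[0,0,0],"roll":0,"hand":1},{"dp":[0,0,0],"roll":0,"hand":1},{"dp":[0,0,0],"roll":0,"hand":1}]'
python3 -c "
from h import *
plan(.588,-.0328,.207,np.radians(-218.5))"
```

```text
clock: 37.05
eef_pos: [0.5889, -0.034, 0.3256]
ee_rot: [3.137, -0.003, -2.018]
wrist_force: [0.3, 0.5, 0.0]
width: 0.34
grip_force: 20.0
clock: 38.55
eef_pos: [0.5885, -0.0322, 0.3269]
ee_rot: [-3.14, -0.002, 2.473]
wrist_force: [0.3, 0.7, -0.4]
width: 0.34
grip_force: 20.0
at [ 0.5885 -0.0322  0.3269] yaw 2.4729 | dp [np.float64(0.0), np.float64(-0.0008), np.float64(0.1199)] roll 0.0032
```

```bash

python3 -m pendant '[{"dp":[0,-0.0008,0.04],"roll":0.0032,"hand":1},{"dp":[0,0,0.035],"roll":0,"hand":1},{"dp":[0,0,0.02],"roll":0,"hand":1},{"dp":[0,0,0.01],"roll":0,"hand":1},{"dp":[0,0,0.007],"roll":0,"hand":1},{"dp":[0,0,0.004],"roll":0,"hand":1},{"dp":[0,0,0.003],"roll":0,"hand":1},{"dp":[0,0,0],"roll":0,"hand":1},{"dp":[0,0,0],"roll":0,"hand":1},{"dp":[0,0,0],"roll":0,"hand":1}]'
python3 -c "
from h import *
plan(.6001,-.0424,.2064,np.radians(-218.5))"
```

```text
clock: 39.38
eef_pos: [0.5885, -0.0327, 0.2104]
ee_rot: [3.14, 0.002, 2.468]
wrist_force: [0.2, -0.6, -0.5]
width: 0.34
grip_force: 20.0
at [ 0.5885 -0.0327  0.2104] yaw 2.4676 | dp [np.float64(-0.0151), np.float64(-0.0003), np.float64(0.004)] roll -0.0021
```

```bash

python3 -m pendant '[{"dp":[0,0,0.002],"roll":-0.002,"hand":1},{"dp":[0,0,0.002],"roll":0,"hand":1},{"dp":[0,0,0],"roll":0,"hand":1},{"dp":[-0.004,0,0],"roll":0,"hand":1},{"dp":[-0.005,0,0],"roll":0,"hand":1},{"dp":[-0.003,0,0],"roll":0,"hand":1},{"dp":[0,0,0],"roll":0,"hand":1},{"dp":[0,0,0],"roll":0,"hand":1},{"dp":[0,0,0],"roll":0,"hand":1}]'
python3 -m pendant '[{"dp":[-0.001,0,0],"roll":0,"hand":1},{"dp":[-0.001,0,0],"roll":0,"hand":1},{"dp":[0,0,0],"roll":0,"hand":1},{"dp":[0,0,0],"roll":0,"hand":1}]'| sed -n '2p;4p'
python3 -m pendant '[{"dp":[-0.001,0,0],"roll":0,"hand":1},{"dp":[0,0,0],"roll":0,"hand":1},{"dp":[0,0,0],"roll":0,"hand":1}]'| sed -n '2p;4p'
```

```text
clock: 40.13
eef_pos: [0.5976, -0.04, 0.2069]
ee_rot: [3.141, 0.001, 2.47]
wrist_force: [-3.4, 1.6, 7.8]
width: 0.34
grip_force: 20.0
eef_pos: [0.5989, -0.0411, 0.2069]
wrist_force: [-4.1, 4.0, 8.3]
eef_pos: [0.5996, -0.0417, 0.2069]
wrist_force: [-4.2, 2.8, 8.5]
```

```bash

python3 -m pendant '[{"dp":[-0.001,0,-0.0005],"roll":0,"hand":1},{"dp":[0,0,0],"roll":0,"hand":1},{"dp":[0,0,0],"roll":0,"hand":1}]'| sed -n '2p;4p'
python3 -m pendant '[{"dp":[-0.001,0,0],"roll":0,"hand":1},{"dp":[0,0,0],"roll":0,"hand":1},{"dp":[0,0,0],"roll":0,"hand":1}]'| sed -n '2p;4p'
python3 -m pendant '[{"dp":[-0.0005,0,0],"roll":0,"hand":1},{"dp":[0,0,0],"roll":0,"hand":1},{"dp":[0,0,0],"roll":0,"hand":1}]'| sed -n '2p;4p'
```

```text
eef_pos: [0.6, -0.0419, 0.2069]
wrist_force: [-5.0, 4.5, 6.8]
eef_pos: [0.6002, -0.042, 0.2069]
wrist_force: [-7.2, 7.5, 9.1]
eef_pos: [0.6004, -0.0421, 0.2069]
wrist_force: [-6.9, 9.6, 10.6]
```

Home in B. Release, lift, return to above the collar, unwind the wrist and check.

```bash

python3 -m pendant '[{"dp":[0,0,0],"roll":0,"hand":-0.15},{"dp":[0,0,0],"roll":0,"hand":-0.15},{"dp":[0,0,0],"roll":0,"hand":-0.15},{"dp":[0,0,0],"roll":0,"hand":-0.15},{"dp":[0,0,-0.02],"roll":0,"hand":-0.15},{"dp":[0,0,-0.03],"roll":0,"hand":-0.15},{"dp":[0,0,-0.04],"roll":0,"hand":-0.15},{"dp":[0,0,-0.04],"roll":0,"hand":-1},{"dp":[0,0,-0.04],"roll":0,"hand":-1},{"dp":[0.0363,0,0],"roll":0,"hand":-1}]' >/dev/null
python3 -m pendant '[{"dp":[0.0363,0,0],"roll":0,"hand":-1},{"dp":[0,0,0],"roll":-0.12,"hand":-1},{"dp":[0,0,0],"roll":-0.12,"hand":-1},{"dp":[0,0,0],"roll":-0.12,"hand":-1},{"dp":[0,0,0],"roll":-0.12,"hand":-1},{"dp":[0,0,0],"roll":-0.12,"hand":-1},{"dp":[0,0,0],"roll":-0.12,"hand":-1},{"dp":[0,0,0],"roll":-0.12,"hand":-1},{"dp":[0,0,0],"roll":-0.12,"hand":-1},{"dp":[0,0,0],"roll":-0.12,"hand":-1}]' >/dev/null
python3 -m pendant '[{"dp":[0,0,0],"roll":-0.12,"hand":-1},{"dp":[0,0,0],"roll":-0.12,"hand":-1},{"dp":[0,0,0],"roll":-0.12,"hand":-1},{"dp":[0,0,0],"roll":-0.12,"hand":-1},{"dp":[0,0,0],"roll":0,"hand":-1},{"dp":[0,0,0],"roll":0,"hand":-1},{"dp":[0,0,0],"roll":0,"hand":-1}]'
python3 -c "
from h import *
plan(.543,.003,.2345)
c=wsnap('w6.png');u,v=(wproj(c,[.543,.003,.03])-110).astype(int);print(u,v)
cv2.imwrite('pics/c8.png',cv2.resize(cv2.imread('pics/w6.png')[max(v,0):v+220,u:u+220],None,fx=2.7,fy=2.7,interpolation=2))"
```

```text
clock: 43.72
eef_pos: [0.5451, 0.0014, 0.3756]
ee_rot: [3.142, -0.0, -2.257]
wrist_force: [-0.1, 0.3, 0.4]
width: 1.003
grip_force: 0.0
at [0.5451 0.0014 0.3756] yaw -2.2567 | dp [np.float64(0.0), np.float64(0.0026), np.float64(0.1411)] roll None
209 71
```

View pics/c8.png

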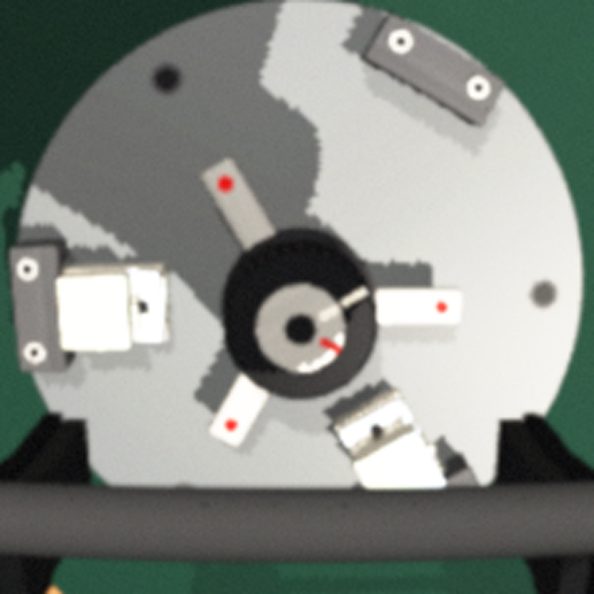

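Blocks sit home in B (left, body at 92,313) and C (lower right, body at 400,465), and pocket A is empty. Now lock the collar with +1.05 rad clockwise.

```bash

python3 -m pendant '[{"dp":[0,0.0026,0.03],"roll":0,"hand":-1},{"dp":[0,0,0.03],"roll":0,"hand":-1},{"dp":[0,0,0.03],"roll":0,"hand":-1},{"dp":[0,0,0.03],"roll":0,"hand":-1},{"dp":[0,0,0.02],"roll":0,"hand":-1},{"dp":[0,0,0],"roll":0,"hand":-1},{"dp":[0,0,0],"roll":0,"hand":-1},{"dp":[0,0,0],"roll":0,"hand":-1}]'
python3 -m pendant '[{"dp":[0,0,0],"roll":0,"hand":1},{"dp":[0,0,0],"roll":0,"hand":1},{"dp":[0,0,0],"roll":0,"hand":1},{"dp":[0,0,0],"roll":0,"hand":1},{"dp":[0,0,0],"roll":0,"hand":1},{"dp":[0,0,0],"roll":0,"hand":1},{"dp":[0,0,0],"roll":0,"hand":1}]' 25
python3 -m pendant '[{"dp":[0,0,0],"roll":0.105,"hand":1},{"dp":[0,0,0],"roll":0.105,"hand":1},{"dp":[0,0,0],"roll":0.105,"hand":1},{"dp":[0,0,0],"roll":0.105,"hand":1},{"dp":[0,0,0],"roll":0.105,"hand":1},{"dp":[0,0,0],"roll":0.105,"hand":1},{"dp":[0,0,0],"roll":0.105,"hand":1},{"dp":[0,0,0],"roll":0.105,"hand":1},{"dp":[0,0,0],"roll":0.105,"hand":1},{"dp":[0,0,0],"roll":0.105,"hand":1}]'
python3 -m pendant '[{"dp":[0,0,0],"roll":0,"hand":1},{"dp":[0,0,0],"roll":0,"hand":1}]'
```

```text
clock: 44.43
eef_pos: [0.5439, 0.0033, 0.2371]
ee_rot: [-3.14, 0.002, -2.254]
wrist_force: [-0.2, 0.7, 1.2]
width: 1.0
grip_force: 0.0
clock: 45.02
eef_pos: [0.543, 0.0032, 0.236]
ee_rot: [-3.142, 0.0, -2.254]
wrist_force: [-1.7, 1.7, 2.9]
width: 0.615
grip_force: 25.0
clock: 45.85
eef_pos: [0.5431, 0.003, 0.236]
ee_rot: [-3.141, 0.0, 2.975]
wrist_force: [0.1, -2.1, 2.4]
width: 0.614
grip_force: 25.0
clock: 46.02
eef_pos: [0.5431, 0.003, 0.236]
ee_rot: [-3.141, 0.0, 2.982]
wrist_force: [0.2, -2.6, 1.5]
width: 0.613
grip_force: 25.0
```

```bash

python3 -m pendant '[{"dp":[0,0,0],"roll":0,"hand":-1},{"dp":[0,0,0],"roll":0,"hand":-1},{"dp":[0,0,0],"roll":0,"hand":-1},{"dp":[0,0,0],"roll":0,"hand":-1},{"dp":[0,0,-0.02],"roll":0,"hand":-1},{"dp":[0,0,-0.03],"roll":0,"hand":-1},{"dp":[0,0,-0.03],"roll":0,"hand":-1},{"dp":[0,0,-0.04],"roll":0,"hand":-1},{"dp":[0,0,-0.02],"roll":0,"hand":-1},{"dp":[0,0,0],"roll":0,"hand":-1}]' >/dev/null
python3 -m pendant '[{"dp":[0,0,-0.03],"roll":0,"hand":-1},{"dp":[0,0,-0.03],"roll":0,"hand":-1},{"dp":[0,0,0],"roll":0,"hand":-1},{"dp":[0,0,0],"roll":0,"hand":-1},{"dp":[0,0,0],"roll":0,"hand":-1}]'
python3 -c "
from h import *
c=wsnap('w7.png');u,v=(wproj(c,[.543,.003,.03])).astype(int);u-=100;v=max(v-100,0);print(u,v)
a=cv2.resize(cv2.imread('pics/w7.png')[v:v+190,u:u+200],(420,399),interpolation=2)
f=snap('scene','s4.png')['frame'][:,:,::-1]
b=cv2.resize(f[130:250,260:440],(378,252),interpolation=2);b=cv2.copyMakeBorder(b,0,147,0,0,0)
cv2.imwrite('pics/c9.png',np.hstack([a,b]))"
```

```text
clock: 47.27
eef_pos: [0.5426, 0.0032, 0.4346]
ee_rot: [3.142, -0.002, 2.979]
wrist_force: [-0.3, 0.9, 0.1]
width: 0.999
grip_force: 0.0
216 72
```

View pics/c9.png

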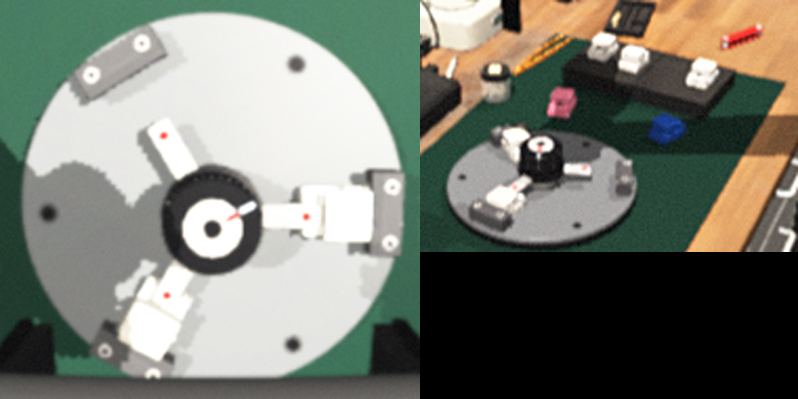

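The white index is at the red tick (236,215). The lobes stand over both blocks, with dots at (305,216) and (167,295). All three finished blocks stand on the pad.

```bash
python3 -c "
from plant import *
print(hand_in())"
```

```text
the job is handed in; nothing more can be done
None
```

I handed the job in at about 47 s. The three finished blocks stand on the foam pad and both waiting blocks (only two were there) are home in pockets, with the collar at its locked mark. I left the loupe, pin jar and brass cylinder alone.

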